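# Set the breakfast jars in their stand and open the jam

### The arm

A 6-joint arm with a two-finger parallel gripper is mounted at the origin on the work surface; the furniture and walls round the work are solid. World frame = base frame: x ahead of the robot, y to its left, z up, the work surface at z = 0. Lengths are in m, angles in degrees, forces in N, time in s.
With the tool pointing down it reaches from about 0.4 to 0.825 m from the base axis. Payload 7 kg.
Tool frame: the origin (TCP) lies on the centre line of the jaws, within the pads' length; the fingertips stand r.tip_reach ahead of it and the grasp point (between the pads) is the TCP (r.tip_reach is the distance from the TCP to the fingertips, in m); z points along the fingers, y is the line along which they close (so a half turn about z gives the same grasp; the last joint's range is limited). The gripper opens to 88 mm and grips with 3 to 60 N. Pads are 19 mm wide; open, the fingers measure 130 mm over their backs; the gripper's body (78 mm by 193 mm) begins 47 mm behind the grasp point.
Start: joints at [16.507, 20.546, 0.682, 0, -70.136, -16.507], TCP at [0.675, -0, 0.246] pointing down, gripper open.
Joint ranges: [-176.03, 176.03], [-82.01, 121.73], [-58.28, 71.71], [-173.87, 95.51], [-174.79, -0.11], [-173.66, 173.66]. Speed limits (degrees/s): [136.94, 136.94, 172.46, 180, 180, 180].

### API

Orientations are given as [roll, pitch, yaw] about the fixed x, y, z axes, in that order (R = Rz(yaw) Ry(pitch) Rx(roll)).
In Python, from plant import sensors, cams, r gives the robot as it stands.
- The arm moves only by the tool drive_tool, never from a script. Its argument "rows" is a list of rows, each an object of numbers: "fingers": the gripper's target within -1 to 1 (fully open at 1, half-way at 0, shut at -1); "x", "y", "z": the shift along the tool's x, y, z in m; "spin": the turn about the tool's z in rad. A call has 1 to 10 rows; each row is the pose to reach, as a shift and turn from the pose commanded when the call began, along the tool's axes at that moment; what a row does not reach only later rows make up. A row lasts 1/8 s, in which the tool goes at most 62.5 mm and 10.7 degrees, less where a joint would pass 70% of its speed; a pose out of reach is approached as far as the arm can. A call with a gripper value outside its range is refused whole. The fingers move at their own pace and stop on an object; "newtons" is the grip in N (left out, the last holds). Time passes only in rows, so rows that repeat a pose let the fingers close. It gives the time, the measured TCP pose, the force, the opening and the grip force at its end, in the units of the state.
- sensors.get_state(): the state, without advancing time (a new reading comes with each control period).
- cams.capture(name): name is "scene" or "side" or "wrist"; returns a dict with "pixels" (480x640x3 uint8, red, green, blue), "intrinsics" (3x3 intrinsics, pixels), "k1" (the pictures are not rectified: a ray, as slopes to the right and down, at radius r is drawn at 1 + k1 r^2 times it, then the intrinsics apply), "eye" and "orientation" of the camera in the world; the wrist camera has in their place "T_tool_cam" (4x4, takes a point from camera to tool coordinates, whose origin is the TCP and whose axes are the flange's). Camera axes: x right, y up, looking along -z (the intrinsics and any distortion apply to the point x, -y, -z); pixel columns grow to the right and rows downward; lengths in m; the calibration is good to about 2 mm. A picture is of the moment at which its call begins: read the wrist's pose just before it. There is no depth.
- r.close_job(): hands the job in; it is judged then, once.
The state is a dict: "time_s": time; "joints": joint angles; "qd": joint speeds; "joint_torque": joint torques, N m; "tcp_pos": TCP position; "eef_rot": TCP orientation; "contact_force": force on the tool from outside, world axes, zero at the start; "moment": the same for the moment, N m; "gripper_width": finger opening in m; "gripper_force": force on a finger pad.
Only numpy, scipy, OpenCV 4.12 (cv2) and the standard library are available. Lean on these libraries where they do the work, as an engineer would, in place of code of your own. Each camera call takes 0.05 s, during which the arm holds its last target. There are 200 camera calls.

### The job

Get the breakfast jars ready: set the honey jar in the wide pocket of the wooden stand and the red-capped jam jar in the narrow pocket, each standing upright on the pocket floor. Then, with the jam jar still in the stand so that it cannot turn, twist its tight cap counter-clockwise (seen from above) just until it comes free (less than a quarter turn), lift it straight off without turning it further, and finish while holding it level over the jar, a couple of centimetres above the open mouth: do not let go of it. Do not tip either jar over or move the salt shaker or the lemon about.

Things in the scene. Friction and masses are not known exactly. Their poses are not given: they have to be found in the camera images.
- jar_stand: heavy fixed block of brown wood, 115 (its x) x 235 (its y) x 45 mm high, with two square pockets open at the top side by side along its y; both pockets are 35 mm deep, their floor 10 mm above the table, mouths chamfered 3 mm. Origin: centre of the underside, z up
- wide_pocket (a point): centre of the mouth of the wide pocket, 80 x 80 mm, sides along the stand's x and y, at the stand's +y end; 45 mm above the table, pocket floor 35 mm below this point. For the honey jar
- narrow_pocket (a point): centre of the mouth of the narrow pocket, 60 x 60 mm, sides along the stand's x and y, at the stand's -y end; 45 mm above the table, pocket floor 35 mm below this point. For the jam jar, which then cannot turn by more than a few degrees
- honey_center (a point): centre of the honey jar: glass, honey-coloured label, round grey lid, about 0.5 kg, 102 mm tall, body 64 mm along its x, 72 mm along its y. Point 51 mm above its underside, axes of the jar, z up. The lid, 66 mm across, top 11 mm, is fixed to the jar, which may be carried by it, fingers closing along the jar's x
- jam_center (a point): jam jar: amber glass, square body 56 x 56 x 68 mm, sides along its x and y, round neck, red cap; 103.5 mm tall closed, about 0.35 kg. Point on its axis 45 mm above its underside, axes of the jar, z up. It may be carried by its closed cap, which resists twisting with some 0.3 to 0.5 N m (more than the jar standing free on the table does)
- jam_mouth (a point): centre of the rim of the jam jar's neck, 100 mm above its underside; rim 42 mm across, under the cap at the start. A stiff black rubber ring round the neck, just below the rim, turns with the cap and makes it tight
- cap_center (a point): red twist-off cap, 58 mm across, 18 mm high, 30 g; point at its centre, z up. Closed: 94.5 mm above the jar's underside, lower edge 14.5 mm below the rim and 11 mm above the shoulder, x along the jar's x. Three lugs hold it; turned counter-clockwise from above it is free from 40 degrees on; from 45 to 70 it lifts straight off. It stops at about 75 and jams if forced there. Clockwise it is blocked
- salt_center (a point): salt shaker, glass with a grey top, 44 mm across and 90 mm tall, bystander; point at its centre
- lemon_center (a point): yellow lemon, 78 x 55 x 56 mm, bystander; point at its centre
Things that resemble listed ones, but are neither listed nor needed, are in the scene too. Leave any grey or pink look-alike of the part that bears cap_center alone.

How it is judged:
By the outcome, as a careful person would: the job done as asked, in the order asked, and still so for the second after the job is handed in, while the arm keeps its last pose, push and grip.
It also fails if it takes over 64 s, if anything falls off the work surface, if the arm or the gripper's body presses on something with over 40 N, if the wrist force passes 120 N, or if a joint passes its speed limit or range.

## Working session

There is one attempt and no reset: what is moved stays moved. The work goes in short steps, Python scripts to look and compute and a tool call to move; the robot and the scene stay as the last step left them, time stands still between calls to the robot, and variables do not carry over. Pictures are saved under pics/ and viewed, at most 10 in all, crops included, and the job is handed in when it is done.

Besides the shell and the picture viewer there is one more tool, called after "Call:" as name(argument=value, ...) on one line, values as JSON. drive_tool: Moves the arm, as the interface text tells. Its arguments: {"type":"object","properties":{"rows":{"type":"array"},"newtons":{"type":"number"}},"required":["rows"]}

```bash
ls; mkdir -p pics; python3 - <<'E'
from plant import sensors,cams,r
import cv2,numpy as np
s=sensors.get_state();print(s);print(r.tip_reach)
for n in ["scene","side","wrist"]:
    c=cams.capture(n);cv2.imwrite(f"pics/{n}0.png",c["pixels"][:,:,::-1])
    print({k:v for k,v in c.items() if k!="pixels"})
E
```

```text
pics
{'time_s': 0.0, 'joints': array([ 1.65083857e+01,  2.05895601e+01,  6.34125713e-01, -1.89665636e-02,
       -7.01364718e+01, -1.65086494e+01]), 'qd': array([-0.0463707 , -0.05055734,  0.05420244, -0.02373857,  0.07179765,
        0.00337814]), 'joint_torque': array([-8.00930356e-04, -5.82726967e+01,  2.93058443e+01,  6.99745238e+00,
        6.93249181e-03, -2.06530804e-04]), 'tcp_pos': array([ 6.74542222e-01, -1.37769697e-05,  2.44650134e-01]), 'eef_rot': array([ 1.79906816e+02, -9.02349116e-03, -9.00067151e+01]), 'contact_force': array([-0.39048728,  0.71139662,  0.70026761]), 'moment': array([ 0.00873093, -0.01016388,  0.02144144]), 'gripper_force': 0.0, 'gripper_width': 0.08759549877017876}
0.019
{'intrinsics': array([[440.17365761,   0.        , 317.19600938],
       [  0.        , 440.17365761, 231.99218181],
       [  0.        ,   0.        ,   1.        ]]), 'k1': -0.00701922191310174, 'eye': array([-0.05043048,  0.83022304,  0.79582849]), 'orientation': array([  54.07390195,    0.34933924, -149.73663223])}
{'intrinsics': array([[555.98420233,   0.        , 319.9970754 ],
       [  0.        , 555.98420233, 233.75081602],
       [  0.        ,   0.        ,   1.        ]]), 'k1': -0.11834263125588575, 'eye': array([ 0.13201588, -1.24988775,  0.86494438]), 'orientation': array([ 57.92210072,   1.4009982 , -14.17519738])}
{'intrinsics': array([[359.10870845,   0.        , 324.93491321],
       [  0.        , 359.10870845, 244.13319769],
       [  0.        ,   0.        ,   1.        ]]), 'k1': -0.06887512110176788, 'T_tool_cam': array([[ 4.92538325e-04,  9.54696502e-01,  2.97580823e-01,
         8.19807730e-02],
       [ 9.99999855e-01, -5.35370566e-04,  6.24306135e-05,
        -6.32744433e-04],
       [ 2.18918302e-04,  2.97580749e-01, -9.54696627e-01,
        -1.38960992e-01],
       [ 0.00000000e+00,  0.00000000e+00,  0.00000000e+00,
         1.00000000e+00]])}
```

View pics/scene0.png

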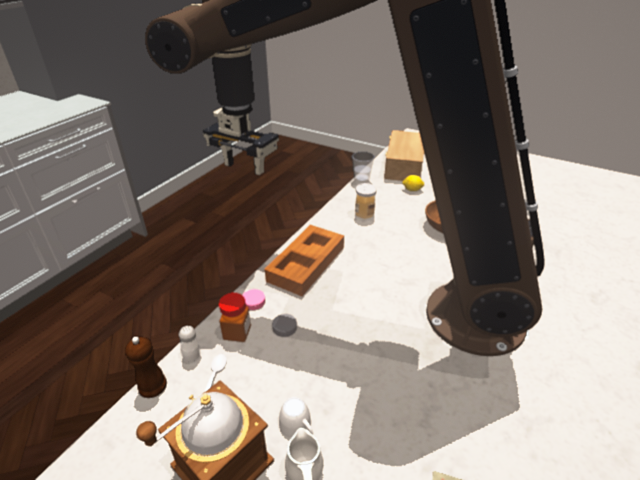

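View pics/side0.png

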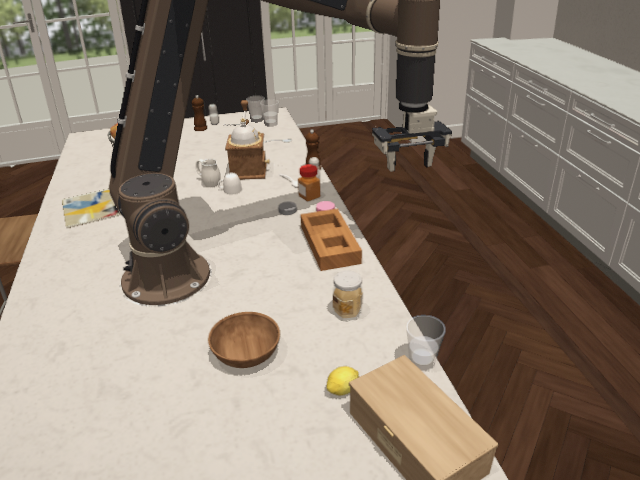

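The scene shows the red-capped jam jar (cap ~(233,302) in scene, (308,171) in side), the stand ((305,258) / (331,238)), and the honey jar (lid (366,190) / (348,283)). Loose pink (255,299) and grey (285,325) discs are the cap look-alikes: the only red one, on the amber jar, is meant.

```bash
cat > h.py <<'E'
import numpy as np,cv2
from scipy.spatial.transform import Rotation as R
from plant import sensors,cams,r
def cap(n,save=None):
    s=sensors.get_state();c=cams.capture(n)
    if n=="wrist":
        T=np.eye(4);T[:3,:3]=R.from_euler('xyz',s["eef_rot"],degrees=True).as_matrix();T[:3,3]=s["tcp_pos"]
        T=T@np.array(c["T_tool_cam"])
    else:
        T=np.eye(4);T[:3,:3]=R.from_euler('xyz',c["orientation"],degrees=True).as_matrix();T[:3,3]=c["eye"]
    c["T"]=T;c["s"]=s
    if save: cv2.imwrite(save,c["pixels"][:,:,::-1])
    return c
def ray(c,uv):
    p=cv2.undistortPoints(np.float64(uv).reshape(-1,1,2),c["intrinsics"],np.array([c["k1"],0,0,0.]))[:,0]
    d=np.c_[p[:,0],-p[:,1],-np.ones(len(p))]@c["T"][:3,:3].T
    return c["T"][:3,3],d
def plane(c,uv,z):
    o,d=ray(c,uv);return o+d*((z-o[2])/d[:,2])[:,None]
def mask(c,lo,hi):  # HSV
    h=cv2.cvtColor(c["pixels"],cv2.COLOR_RGB2HSV);return cv2.inRange(h,np.array(lo),np.array(hi))
def red(c): return mask(c,(0,190,70),(4,255,255))|mask(c,(172,190,70),(180,255,255))
def biggest(m):
    cs,_=cv2.findContours(m,cv2.RETR_EXTERNAL,cv2.CHAIN_APPROX_NONE);return max(cs,key=cv2.contourArea)
E
python3 - <<'E'
from h import *
c=cap("scene");d=cap("side")
for n,a,b,z in [("cap",(232,302),(308,170),.095),("honey",(366,188),(348,281),.1)]:
    print(n,plane(c,[a],z)[0].round(3),plane(d,[b],z)[0].round(3))
print("stand corners scene",plane(c,[(266,266),(316,226),(344,238),(301,281)],.045).round(3))
print("side",plane(d,[(301,219),(339,209),(361,256),(318,258)],.045).round(3))
print(plane(c,[(190,335),(413,183)],.05).round(3),plane(c,[(255,299),(285,325)],.015).round(3))
E
```

```text
cap [0.472 0.321 0.095] [0.472 0.33  0.095]
honey [ 0.423 -0.275  0.1  ] [ 0.424 -0.276  0.1  ]
stand corners scene [[ 0.516  0.136  0.045]
 [ 0.494 -0.087  0.045]
 [ 0.395 -0.075  0.045]
 [ 0.405  0.14   0.045]]
side [[ 0.4    0.118  0.045]
 [ 0.522  0.143  0.045]
 [ 0.509 -0.112  0.045]
 [ 0.399 -0.09   0.045]]
[[ 0.52   0.414  0.05 ]
 [ 0.332 -0.464  0.05 ]] [[0.488 0.226 0.015]
 [0.375 0.26  0.015]]
```

View pics/wrist0.png

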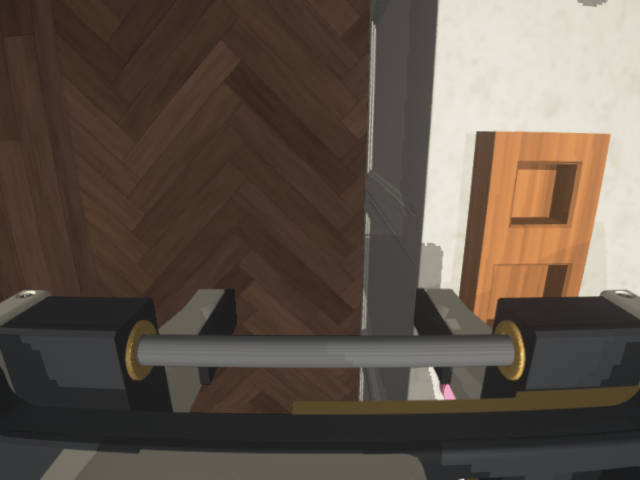

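Wrist view: the stand lies at right, its narrow pocket at (545,193), the larger pocket at (530,290) partly behind a finger. I'll look at the stand from above, then at the jars.

Call:
drive_tool(rows=[{"x":-0.015,"y":0.055,"z":-0.02,"fingers":1},{"x":-0.03,"y":0.11,"z":-0.04,"fingers":1},{"x":-0.045,"y":0.165,"z":-0.06,"fingers":1},{"x":-0.06,"y":0.22,"z":-0.075,"fingers":1},{"x":-0.06,"y":0.22,"z":-0.075,"fingers":1},{"x":-0.06,"y":0.22,"z":-0.075,"fingers":1},{"x":-0.06,"y":0.22,"z":-0.075,"fingers":1}])

```text
invalid input
```

```bash
python3 - <<'E'
from h import *
c=cap("wrist","pics/w1.png");print(c["s"]["tcp_pos"],c["s"]["eef_rot"],c["s"]["qd"].max())
np.save("w1.npy",c["T"])
E
```

```text
[ 6.74780939e-01 -3.57999213e-05  2.45095817e-01] [ 1.79953336e+02 -6.35924159e-03 -9.00029658e+01] 0.1350582586205736
```

View pics/w1.png

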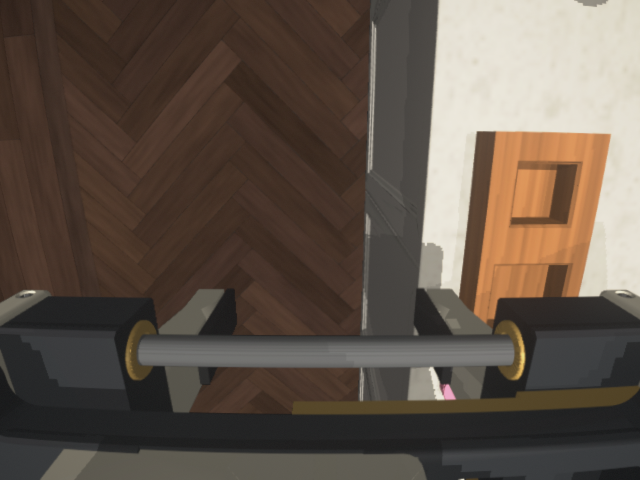

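The move was refused, so the picture is unchanged. I'll retry with every key in each row.

Call:
drive_tool(rows=[{"x":-0.015,"y":0.055,"z":-0.02,"spin":0,"fingers":1},{"x":-0.03,"y":0.11,"z":-0.04,"spin":0,"fingers":1},{"x":-0.045,"y":0.165,"z":-0.06,"spin":0,"fingers":1},{"x":-0.06,"y":0.22,"z":-0.075,"spin":0,"fingers":1},{"x":-0.06,"y":0.22,"z":-0.075,"spin":0,"fingers":1},{"x":-0.06,"y":0.22,"z":-0.075,"spin":0,"fingers":1},{"x":-0.06,"y":0.22,"z":-0.075,"spin":0,"fingers":1}], newtons=20)

```text
time_s: 1.18
tcp_pos: [0.4555, 0.0598, 0.3199]
eef_rot: [179.9, -0.0, -90.0]
contact_force: [0.9, 1.1, -1.0]
gripper_width: 0.0873
gripper_force: 0.0
```

```bash
python3 - <<'E'
from h import *
c=cap("wrist","pics/w2.png");print(c["s"]["tcp_pos"],abs(c["s"]["qd"]).max())
np.savez("w2.npz",T=c["T"],K=c["intrinsics"],k1=c["k1"])
m=mask(c,(5,120,60),(18,255,255));cn=biggest(m);print(cv2.contourArea(cn),cv2.boundingRect(cn))
E
```

```text
[0.45551601 0.05984264 0.31988444] 0.7477983345480422
19862.5 (268, 72, 106, 205)
```

View pics/w2.png

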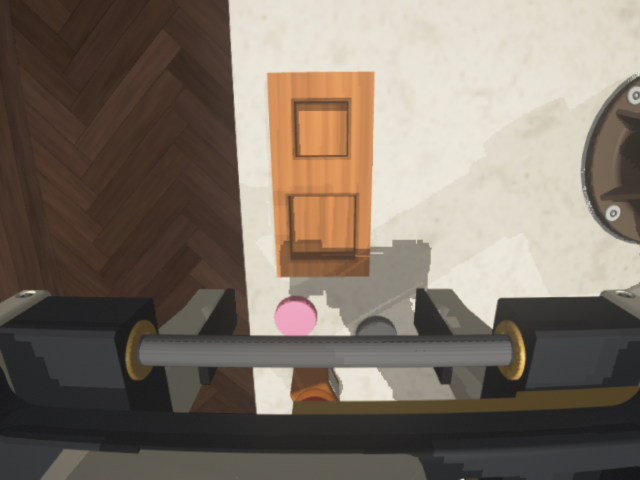

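The stand lies almost straight: narrow pocket (322,128), wide pocket (323,227). Now the pockets' position at z=0.045 from their outlines.

```bash
python3 - <<'E'
from h import *
f=np.load("w2.npz");c=dict(T=f["T"],intrinsics=f["K"],k1=float(f["k1"]))
c["pixels"]=cv2.imread("pics/w2.png")[:,:,::-1].copy()
cn=biggest(mask(c,(3,90,40),(20,255,255)));W=plane(c,cn[:,0],.045)[:,:2]
print("outline rect",cv2.minAreaRect(np.float32(W*1000)),cv2.boxPoints(cv2.minAreaRect(np.float32(W*1000))).round(0).tolist())
# dark mouth lines inside the top
g=cv2.cvtColor(c["pixels"],cv2.COLOR_RGB2GRAY)
d=cv2.morphologyEx(g,cv2.MORPH_BLACKHAT,np.ones((9,9)));
for n,(x0,y0,x1,y1) in dict(narrow=(280,86,362,170),wide=(280,182,364,268)).items():
    s=d[y0:y1,x0:x1]>18;col=np.where(s.sum(0)>.4*(y1-y0))[0]+x0;row=np.where(s.sum(1)>.4*(x1-x0))[0]+y0
    print(n,col,row)
for n,p in dict(narrow=[(293,98),(350,98),(350,158),(294,158)],wide=[(289,194),(357,194),(356,259),(289,259)]).items():
    P=plane(c,p,.045)[:,:2];print(n,P.round(4).tolist(),P.mean(0),np.linalg.norm(P-np.roll(P,1,0),axis=1))
E
```

```text
outline rect ((709.4752807617188, 18.777145385742188), (390.5773620605469, 320.2904052734375), 80.8626480102539) [[520.0, -149.0], [837.0, -199.0], [899.0, 186.0], [582.0, 237.0]]
narrow [293 294 295 296 297 298 346 347 348] [101 102 103 155 156 157 158]
wide [288 289 290 291 292 293 353 354 355 356 357] [193 194 195 196 253 256 257 258]
narrow [[0.4904, -0.0591], [0.4287, -0.0591], [0.4276, 0.0049], [0.4908, 0.0049]] [ 0.45937232 -0.02708984] [0.06402047 0.06173707 0.06402332 0.06316117]
wide [[0.4975, 0.0458], [0.4187, 0.0458], [0.4179, 0.1257], [0.4999, 0.1257]] [0.45848597 0.08575595] [0.07992928 0.07881043 0.07990428 0.08198362]
```

```bash
python3 - <<'E'
from h import *
f=np.load("w2.npz");c=dict(T=f["T"],intrinsics=f["K"],k1=float(f["k1"]))
im=cv2.imread("pics/w2.png")
P=plane(c,[(268,72),(374,72),(370,276),(277,277)],.045)[:,:2];print(P.round(4).tolist(),P.mean(0),np.linalg.norm(P-np.roll(P,1,0),axis=1))
cv2.imwrite("pics/w2c.png",cv2.resize(im[60:290,255:390],None,fx=2.6,fy=2.6,interpolation=cv2.INTER_NEAREST))
E
```

```text
[[0.5166, -0.0858], [0.4035, -0.0857], [0.3998, 0.1482], [0.5155, 0.1495]] [0.45887234 0.03155547] [0.23521631 0.11311671 0.23387659 0.11570176]
```

View pics/w2c.png

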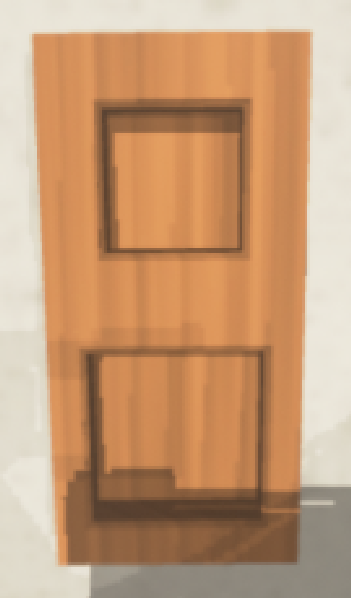

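Crop: the outer chamfer edges span (292–351, 98–159) for the narrow pocket and (286–360, 193–260) for the wide one, giving centres of about (0.459,-0.027) and (0.4585,0.086), with yaw near 0. Next, hover over the honey jar.

Call:
drive_tool(rows=[{"x":0.06,"y":0.006,"z":0,"spin":0,"fingers":1},{"x":0.12,"y":0.012,"z":0,"spin":0,"fingers":1},{"x":0.18,"y":0.018,"z":0.02,"spin":0,"fingers":1},{"x":0.24,"y":0.024,"z":0.04,"spin":0,"fingers":1},{"x":0.3,"y":0.032,"z":0.06,"spin":0,"fingers":1},{"x":0.336,"y":0.032,"z":0.07,"spin":0,"fingers":1},{"x":0.336,"y":0.032,"z":0.07,"spin":0,"fingers":1},{"x":0.336,"y":0.032,"z":0.07,"spin":0,"fingers":1}])

```text
time_s: 2.22
tcp_pos: [0.4229, -0.2765, 0.2497]
eef_rot: [179.9, 0.0, -90.1]
contact_force: [-0.3, 0.8, 0.1]
gripper_width: 0.0875
gripper_force: 0.0
```

```bash
python3 - <<'E'
from h import *
c=cap("wrist","pics/w3.png");print(c["s"]["tcp_pos"],abs(c["s"]["qd"]).max())
np.savez("w3.npz",T=c["T"],K=c["intrinsics"],k1=c["k1"])
E
```

```text
[ 0.42290183 -0.27646596  0.24974286] 1.53901438788684
```

View pics/w3.png

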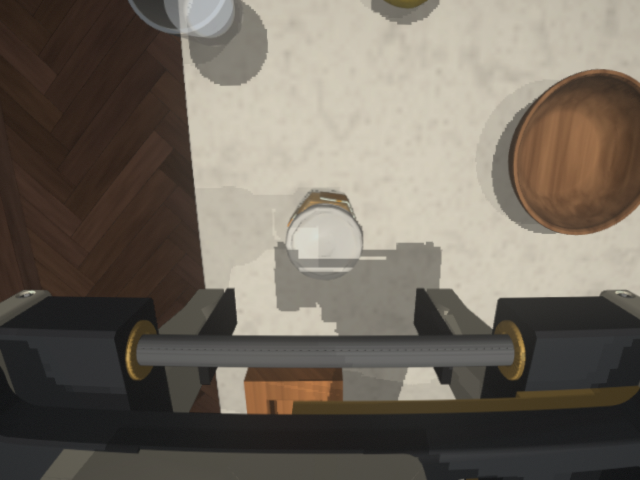

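Honey jar: round lid at (325,243), radius ~38; a strip of body shows above it, rows ~190–205. I need the jar's yaw from that strip.

```bash
python3 - <<'E'
from h import *
f=np.load("w3.npz");c=dict(T=f["T"],intrinsics=f["K"],k1=float(f["k1"]))
im=cv2.imread("pics/w3.png");c["pixels"]=im[:,:,::-1].copy()
h=cv2.cvtColor(im,cv2.COLOR_BGR2HSV)
for y in range(182,232,2): print(y,''.join('#' if h[y,x,1]>90 else ('+' if h[y,x,1]>50 else ('o' if h[y,x,2]<150 else '.')) for x in range(270,380)))
p=cv2.HoughCircles(cv2.medianBlur(cv2.cvtColor(im,cv2.COLOR_BGR2GRAY),3)[180:290,260:390],cv2.HOUGH_GRADIENT,1,200,param1=80,param2=10,minRadius=33,maxRadius=42)
print(p[0,0]+[260,180,0]);print(plane(c,[p[0,0,:2]+[260,180],(325,243)],.102))
E
```

```text
182 ..............................................................................................................
184 ..............................................................................................................
186 ..............................................................................................................
188 ..............................................................................................................
190 .........................................ooo.ooo..............oo..............................................
192 ......................................oooo+++ooooo++++++++ooooooo.............................................
194 .....................................o.o+++++++++++++++###########+++++++oo...................................
196 ...................................oooo++########+++++++###################+o.................................
198 ...................................oo++#+########+.......ooo++++++##########+o................................
200 .................................oo++#++###########++++++o...
[... 1173 characters left out ...]
oo........................
222 ..................+##+o..............................................................ooo......................
224 .................+##oo.................................................................oo.....................
226 .................++oo...................................................................oooo..................
228 ..................oo.....................................................................ooo..................
230 ..........................................................................................oo..................
[324.5 243.5  37. ]
[[ 0.42365105 -0.26958073  0.102     ]
 [ 0.42323269 -0.27001741  0.102     ]]
```

Call:
drive_tool(rows=[{"x":0,"y":0,"z":0,"spin":-0.175,"fingers":1},{"x":0,"y":0,"z":0,"spin":-0.35,"fingers":1},{"x":0,"y":0,"z":0,"spin":-0.525,"fingers":1},{"x":0,"y":0,"z":0,"spin":-0.7,"fingers":1},{"x":0,"y":0,"z":0,"spin":-0.875,"fingers":1},{"x":0,"y":0,"z":0,"spin":-1.05,"fingers":1},{"x":0,"y":0,"z":0,"spin":-1.225,"fingers":1},{"x":0,"y":0,"z":0,"spin":-1.4,"fingers":1},{"x":0,"y":0,"z":0,"spin":-1.57,"fingers":1},{"x":0,"y":0,"z":0,"spin":-1.57,"fingers":1}])

```text
time_s: 3.52
tcp_pos: [0.4235, -0.2751, 0.2511]
eef_rot: [180.0, -0.1, -0.0]
contact_force: [-0.2, -0.8, -0.6]
gripper_width: 0.0876
gripper_force: 0.0
```

```bash
python3 - <<'E'
from h import *
c=cap("wrist","pics/w4.png");print(c["s"]["tcp_pos"],c["s"]["eef_rot"],c["s"]["joints"],abs(c["s"]["qd"]).max())
np.savez("w4.npz",T=c["T"],K=c["intrinsics"],k1=c["k1"])
im=c["pixels"];h=cv2.cvtColor(im,cv2.COLOR_RGB2HSV)
for y in range(176,250,2): print(y,''.join('#' if h[y,x,1]>90 else ('+' if h[y,x,1]>50 else ('o' if h[y,x,2]<150 else '.')) for x in range(270,390)))
p=cv2.HoughCircles(cv2.medianBlur(cv2.cvtColor(im,cv2.COLOR_RGB2GRAY),3)[180:290,260:390],cv2.HOUGH_GRADIENT,1,200,param1=80,param2=10,minRadius=33,maxRadius=42)
print(p[0,0]+[260,180,0]);print(plane(c,[p[0,0,:2]+[260,180]],.102))
a=cv2.imread("pics/w3.png")[170:290,260:400];b=im[170:290,260:400,::-1]
s=cap("side");b2=s["pixels"][255:335,300:393,::-1]
f=lambda q,k:cv2.resize(q,None,fx=k,fy=k,interpolation=cv2.INTER_CUBIC)
o=np.hstack([f(a,2.8),f(b,2.8)]);cv2.imwrite("pics/hc.png",o)
E
```

```text
[ 0.42348938 -0.27511736  0.25106564] [ 1.79989810e+02 -5.42334199e-02 -1.02549399e-02] [-1.06884994e+01  4.13463541e+00 -1.98876290e+01 -3.94521930e-05
 -6.59225533e+01  1.00678256e+02] 5.337056469252004
176 ........................................................................................................................
178 ...................................................oo...................................................................
180 ...........................................oooooooooooooo...............................................................
182 ......................................ooooooooooooooooooooooo...........................................................
184 .................................oooooooooooooooooo+##+ooooooooo........................................................
186 ............................oooooooooooooooooooooo++#####+oooooooo......................................................
188 ........................oooooooooooooooo+oooo+++++++++#####+ooooooooo...................................................
190 ................
[... 3110 characters left out ...]
.......oooooooooooooooooooooooooooooooooooooooooooooooooooooooooooooooooooooooooooo....................................
242 o........ooooooooooooooooooooooooooooooooooooooooooooooooooooooooooooooooooooooooooo....................................
244 o........ooooooooooooooo......................ooooooooooooooooooooooooooooooooooooo.....................................
246 o.........ooo..................................ooooooooooooooooooooooooooooooooooo......................................
248 o..........oo..................................ooooooooooooooooooooooooooooooooooo......................................
[315.5        228.5         40.29999924]
[[ 0.42894566 -0.26850563  0.102     ]]
```

View pics/hc.png

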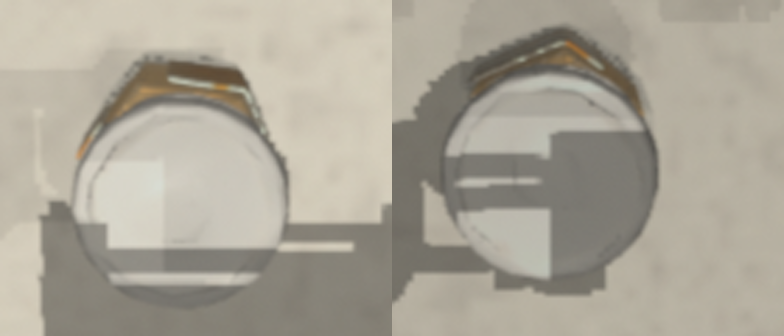

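The crop shows the jar's body rotated: in the first view an edge runs from corner (313,191) to (347,197). In the second a corner points up at (324,184), with edges down to (289,199) and (348,207).

```bash
python3 - <<'E'
from h import *
for n,ps in [("w3",[(308,192),(313,191),(346,196),(350,203),(290,221)]),("w4",[(324,184),(289,199),(340,195),(348,207),(302,191)])]:
    f=np.load(n+".npz");c=dict(T=f["T"],intrinsics=f["K"],k1=float(f["k1"]))
    for z in (0,.006,.08): print(n,z,((plane(c,ps,z)[:,:2]-[.424,-.2695])*1000).round(0).tolist(), )
E
```

```text
w3 0 [[17.0, -27.0], [12.0, -28.0], [-24.0, -23.0], [-28.0, -15.0], [38.0, 5.0]]
w3 0.006 [[17.0, -28.0], [12.0, -29.0], [-24.0, -24.0], [-28.0, -16.0], [37.0, 4.0]]
w3 0.08 [[14.0, -40.0], [9.0, -41.0], [-19.0, -36.0], [-23.0, -30.0], [30.0, -14.0]]
w4 0 [[28.0, -6.0], [11.0, 32.0], [16.0, -23.0], [3.0, -32.0], [20.0, 18.0]]
w4 0.006 [[29.0, -6.0], [13.0, 32.0], [17.0, -23.0], [4.0, -32.0], [21.0, 18.0]]
w4 0.08 [[39.0, -6.0], [26.0, 24.0], [29.0, -20.0], [19.0, -27.0], [33.0, 13.0]]
```

The body looks hexagonal: 64 mm across flats, 72 mm across corners. Its flats face about 23° + 60°·k in world, so the fingers should close along 83°, which is a spin of +0.12 from here. Descend onto the lid, with the tips just below it.

Call:
drive_tool(rows=[{"x":0.001,"y":-0.005,"z":0.03,"spin":0.12,"fingers":1},{"x":0.001,"y":-0.005,"z":0.07,"spin":0.12,"fingers":1},{"x":0.001,"y":-0.005,"z":0.1,"spin":0.12,"fingers":1},{"x":0.001,"y":-0.005,"z":0.125,"spin":0.12,"fingers":1},{"x":0.001,"y":-0.005,"z":0.144,"spin":0.12,"fingers":1},{"x":0.001,"y":-0.005,"z":0.144,"spin":0.12,"fingers":1},{"x":0.001,"y":-0.005,"z":0.144,"spin":0.12,"fingers":1}])

```text
time_s: 4.5
tcp_pos: [0.4246, -0.2711, 0.1073]
eef_rot: [180.0, -0.0, -7.0]
contact_force: [-0.2, 1.3, 0.3]
gripper_width: 0.0876
gripper_force: 0.0
```

Call:
drive_tool(rows=[{"x":0,"y":0,"z":0,"spin":0,"fingers":0.4},{"x":0,"y":0,"z":0,"spin":0,"fingers":0.2},{"x":0,"y":0,"z":0,"spin":0,"fingers":-0.2},{"x":0,"y":0,"z":0,"spin":0,"fingers":-0.5},{"x":0,"y":0,"z":0,"spin":0,"fingers":-0.5},{"x":0,"y":0,"z":0,"spin":0,"fingers":-0.5}], newtons=25)

```text
time_s: 5.25
tcp_pos: [0.4245, -0.2709, 0.1071]
eef_rot: [-180.0, -0.1, -6.9]
contact_force: [0.4, 4.0, 6.8]
gripper_width: 0.0656
gripper_force: 25.0
```

Call:
drive_tool(rows=[{"x":0,"y":0,"z":-0.02,"spin":0,"fingers":-0.5},{"x":0,"y":0,"z":-0.06,"spin":0,"fingers":-0.5},{"x":0,"y":0,"z":-0.1,"spin":0,"fingers":-0.5},{"x":-0.001,"y":-0.03,"z":-0.1,"spin":0,"fingers":-0.5},{"x":-0.003,"y":-0.08,"z":-0.1,"spin":0,"fingers":-0.5},{"x":-0.004,"y":-0.14,"z":-0.1,"spin":0,"fingers":-0.5},{"x":-0.006,"y":-0.2,"z":-0.1,"spin":0,"fingers":-0.5},{"x":-0.008,"y":-0.26,"z":-0.1,"spin":0,"fingers":-0.5},{"x":-0.009,"y":-0.32,"z":-0.1,"spin":0,"fingers":-0.5},{"x":-0.01,"y":-0.345,"z":-0.1,"spin":0,"fingers":-0.5}], newtons=35)

```text
time_s: 6.5
tcp_pos: [0.4551, 0.0751, 0.2058]
eef_rot: [180.0, 0.1, -6.8]
contact_force: [-0.2, -1.0, -4.7]
gripper_width: 0.0652
gripper_force: 35.0
```

Call:
drive_tool(rows=[{"x":0,"y":-0.0135,"z":0,"spin":0,"fingers":-0.5},{"x":0,"y":-0.0135,"z":0,"spin":0,"fingers":-0.5},{"x":0,"y":-0.0135,"z":0,"spin":0,"fingers":-0.5},{"x":0,"y":-0.0135,"z":0,"spin":0,"fingers":-0.5}])

```text
time_s: 7.0
tcp_pos: [0.4571, 0.0851, 0.2064]
eef_rot: [180.0, 0.0, -7.0]
contact_force: [0.1, 0.9, -5.6]
gripper_width: 0.0651
gripper_force: 35.0
```

Call:
drive_tool(rows=[{"x":0.001,"y":-0.001,"z":0.03,"spin":0,"fingers":-0.5},{"x":0.001,"y":-0.001,"z":0.05,"spin":0,"fingers":-0.5},{"x":0.001,"y":-0.001,"z":0.065,"spin":0,"fingers":-0.5},{"x":0.001,"y":-0.001,"z":0.076,"spin":0,"fingers":-0.5},{"x":0.001,"y":-0.001,"z":0.082,"spin":0,"fingers":-0.5},{"x":0.001,"y":-0.001,"z":0.086,"spin":0,"fingers":-0.5},{"x":0.001,"y":-0.001,"z":0.088,"spin":0,"fingers":-0.5},{"x":0.001,"y":-0.001,"z":0.088,"spin":0,"fingers":-0.5}])

```text
time_s: 8.0
tcp_pos: [0.4585, 0.0871, 0.1188]
eef_rot: [-180.0, -0.0, -6.9]
contact_force: [0.4, 0.6, -4.8]
gripper_width: 0.0651
gripper_force: 35.0
```

Call:
drive_tool(rows=[{"x":0,"y":0,"z":0.001,"spin":0,"fingers":-0.5},{"x":0,"y":0,"z":0.002,"spin":0,"fingers":-0.5},{"x":0,"y":0,"z":0.002,"spin":0,"fingers":-0.5},{"x":0,"y":0,"z":0.002,"spin":0,"fingers":-0.5}])

```text
time_s: 8.5
tcp_pos: [0.4588, 0.0871, 0.1171]
eef_rot: [-180.0, -0.1, -6.9]
contact_force: [-0.9, 0.7, 3.2]
gripper_width: 0.0654
gripper_force: 35.0
```

Call:
drive_tool(rows=[{"x":0,"y":0,"z":0,"spin":0,"fingers":0.5},{"x":0,"y":0,"z":0,"spin":0,"fingers":1},{"x":0,"y":0,"z":0,"spin":0,"fingers":1},{"x":0,"y":0,"z":-0.02,"spin":0,"fingers":1},{"x":0,"y":0,"z":-0.07,"spin":0,"fingers":1},{"x":-0.003,"y":-0.04,"z":-0.12,"spin":0,"fingers":1},{"x":-0.007,"y":-0.1,"z":-0.133,"spin":0,"fingers":1},{"x":-0.011,"y":-0.16,"z":-0.133,"spin":0,"fingers":1},{"x":-0.015,"y":-0.22,"z":-0.133,"spin":0,"fingers":1},{"x":-0.016,"y":-0.238,"z":-0.133,"spin":0,"fingers":1}])

```text
time_s: 9.75
tcp_pos: [0.4709, 0.328, 0.2487]
eef_rot: [180.0, 0.0, -6.8]
contact_force: [-0.5, -0.1, -0.5]
gripper_width: 0.0881
gripper_force: 0.0
```

Call:
drive_tool(rows=[{"x":0,"y":0,"z":0,"spin":0,"fingers":1},{"x":0,"y":0,"z":0,"spin":0,"fingers":1},{"x":0,"y":0,"z":0,"spin":0,"fingers":1}])

```text
time_s: 10.12
tcp_pos: [0.4712, 0.324, 0.2498]
eef_rot: [-180.0, -0.0, -7.0]
contact_force: [-0.4, 0.4, -0.5]
gripper_width: 0.0878
gripper_force: 0.0
```

```bash
python3 - <<'E'
from h import *
c=cap("wrist","pics/w5.png");print(c["s"]["tcp_pos"],c["s"]["eef_rot"],abs(c["s"]["qd"]).max())
np.savez("w5.npz",T=c["T"],K=c["intrinsics"],k1=c["k1"])
cn=biggest(red(c));print(cv2.minEnclosingCircle(cn),cv2.fitEllipse(cn));print(plane(c,[cv2.fitEllipse(cn)[0]],.1035))
E
```

```text
[0.47122238 0.32399344 0.24982517] [-1.79985034e+02 -3.66698177e-03 -6.98845200e+00] 0.16174870395533292Traceback (most recent call last):
  File "<stdin>", line 4, in <module>
  File "h.py", line 24, in biggest
    cs,_=cv2.findContours(m,cv2.RETR_EXTERNAL,cv2.CHAIN_APPROX_NONE);return max(cs,key=cv2.contourArea)
                                                                            ~~~^^^^^^^^^^^^^^^^^^^^^^^^
ValueError: max() iterable argument is empty
```

View pics/w5.png

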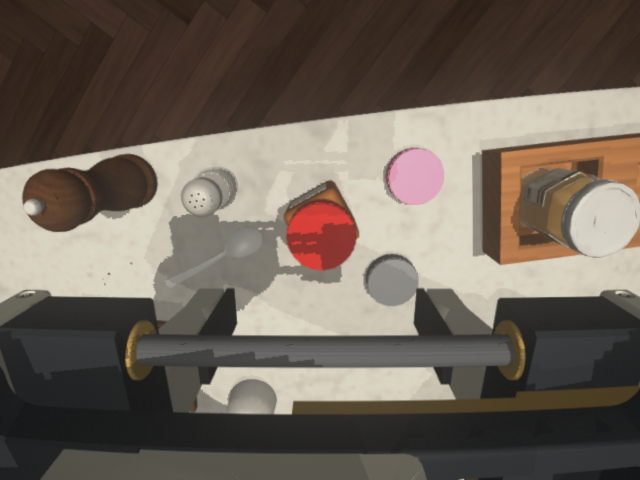

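The jam jar's red cap sits at (321,235) on the amber square body, whose top corner is ~(332,182) and left corner ~(285,215). The loose pink disc (416,177) and grey disc (391,280) are the look-alikes, and the salt shaker is at (202,195). The honey jar stands in the wide pocket. Next: cap centre and jar yaw.

```bash
python3 - <<'E'
from h import *
f=np.load("w5.npz");c=dict(T=f["T"],intrinsics=f["K"],k1=float(f["k1"]))
im=cv2.imread("pics/w5.png");c["pixels"]=im[:,:,::-1].copy();h=cv2.cvtColor(im,cv2.COLOR_BGR2HSV)
print(h[235,321],h[222,310],h[250,335])
m=cv2.inRange(h,(0,180,60),(6,255,255))|cv2.inRange(h,(170,180,60),(180,255,255));m[:,:270]=0;m[:,370:]=0
cn=cv2.convexHull(biggest(m));e=cv2.fitEllipse(cn);print(e,plane(c,[e[0]],.1035))
for y in range(174,236,2): print(y,''.join('R' if m[y,x] else ('#' if h[y,x,1]>90 else ('+' if h[y,x,1]>60 else '.')) for x in range(276,372)))
E
```

```text
[  2 169 140] [  1 187 215] [  2 169 139]
((319.0384216308594, 220.93655395507812), (30.888883590698242, 64.42280578613281), 84.60699462890625) [[0.4841543  0.32620106 0.1035    ]]
174 ................................................................................................
176 ................................................................................................
178 ................................................................................................
180 ................................................................................................
182 .................................................++######+......................................
184 ..................................................+########+....................................
186 ..................................................+#########+...................................
188 ..................................................+##########+..................................
190 ..............................................++##############+.................................
192 ......
[... 1511 characters left out ...]
........####RRRRRRRRRRRRRRRRRRRRRRRRRRRRRRRRRRRRRRRRRRRRRRRRRRRRRRRRRRRRRR###+................
224 ...........###RRRRRRRRRRRRRRRRRRRRRRRRRRRRRRRRRR##########RRRR###########RRR####................
226 ...........+#RRRRRRRRRRRRRRRRRRRRRRRRRRRRRRRRRR#################################+...............
228 ...........##RRRRRRRRRRRRRRRRRRRRRRRRRRRRRRRRR###################################+..............
230 ..........##RRRRRRRRRRRRRRRRRRRRRRRRRRRRRRRRRR####################################..............
232 ..........##RRRRRRRRRRRRRRRRRRRRRRRRRRRR#RRRRRR####################################.............
234 ..........+#############RRR##############RR########################################.............
```

```bash
python3 - <<'E'
from h import *
f=np.load("w5.npz");c=dict(T=f["T"],intrinsics=f["K"],k1=float(f["k1"]))
im=cv2.imread("pics/w5.png");h=cv2.cvtColor(im,cv2.COLOR_BGR2HSV)
m=cv2.inRange(h,(0,145,60),(4,255,255))|cv2.inRange(h,(174,145,60),(180,255,255));m[:,:270]=0;m[:,370:]=0;m[:190]=0;m[290:]=0
cn=cv2.convexHull(biggest(m));e=cv2.fitEllipse(cn);print(e,cv2.boundingRect(cn))
C=plane(c,[e[0]],.1035)[0,:2];print("cap",C)
for n,p,z in [("Lsh",(284.5,216),.066),("T",(331.5,181),.001),("T2",(334,182.5),.001)]:
    d=plane(c,[p],z)[0,:2]-C;print(n,d*1000,np.hypot(*d)*1000,np.degrees(np.arctan2(d[1],d[0])))
g=cv2.cvtColor(im,cv2.COLOR_BGR2GRAY)
for y in range(176,216,2): print(y,' '.join('%3d'%v for v in g[y,282:342:2]))
E
```

```text
((320.8070373535156, 234.91378784179688), (68.0699234008789, 68.784912109375), 61.82594680786133) (287, 202, 69, 68)
cap [0.47221617 0.32624456]
Lsh [11.48837212 32.63554843] 34.59857967089123 70.60690196966232
T [ 29.60429266 -14.19808316] 32.83290589087963 -25.62216283361823
T2 [ 27.68123514 -16.68123047] 32.318945356391815 -31.073953771243552
176 211 211 211 210 208 195 193 195 195 196 198 198 200 198 193 188 187 186 186 186 186 185 188 189 188 188 190 196 200 214
178 212 212 212 212 209 195 194 194 194 196 197 199 199 198 195 192 189 188 187 185 184 183 185 187 187 188 191 195 200 213
180 212 213 212 211 205 195 195 194 195 196 198 198 200 199 197 195 193 190 187 186 183 181 168 143 125 160 188 193 197 199
182 212 212 211 211 205 196 197 196 196 196 197 198 199 200 198 196 195 193 190 173 167 134  76  67  69  75 133 189 194 195
184 212 212 211 206 197 197 198 198 197 198 198 196 198 199 198 197 196 187 174 132  87 100  77  67  70  69  79 166 194 195
186 212 212 210 198 197 198 198 198 198 198 197 195 196 197 198 195 195 140  89  96 102 104  78  67  69  70  71 113 188 197
188 212 
[... 1027 characters left out ...]
  74  66  63  73  82  81  86  89  88  92  94  96  88  83  98  86  67  65  74 101
206 165 136 134  94 110 103  76  72  80  78  68  68  79  85  98 104 105 104 103 103 103 104 103 104 102  95  83  82  76  73
208 134 134 120  75  85  74  80  86  70  69  81  89 101 102 103 104 103 104 104 103 103 103 103 103 103 103 102 101  91  76
210 133 132  91  69  79  89  96  79  66  85 101 103 103 103 102 103 104 104 104 103 103 104 104 104 104 103 103 104 102  96
212 134 120  78  86  95 101  91  81  88 101 102 102 102 103 102 103 103 103 103 103 104 104 104 103 103 102 103 103 104 104
214 133  96  91 100 106  98  68  90 104 105 107 110 105 102 103 103 103 106 106 106 108 108 110 106 103 103 104 103 105 107
```

```bash
python3 - <<'E'
from h import *
f=np.load("w5.npz");c=dict(T=f["T"],intrinsics=f["K"],k1=float(f["k1"]))
p=[(324.5,182),(321,184),(317,186),(312.5,188),(308.5,190),(306,192),(302.5,194),(298.5,196),(294.5,198),(290.5,200)]
C=np.array([.47222,.32624])
for z in (0,.004):
    W=plane(c,p,z)[:,:2];l=cv2.fitLine(np.float32(W),cv2.DIST_L2,0,0.01,.01).ravel();n=np.array([-l[1],l[0]])
    print(z,l,np.degrees(np.arctan2(l[1],l[0])),abs((C-l[2:])@n))
E
```

```text
0 [ 0.35910293 -0.93329793  0.49408364  0.33917105] -68.95488 0.025048871476544957
0.004 [ 0.35911173 -0.9332946   0.49468237  0.33890343] -68.95434 0.02551159517961748
```

Cap centre (0.472,0.326), jar yaw ≈ 21° (mod 90). Grasp the cap with the tool as it is now oriented.

Call:
drive_tool(rows=[{"x":0.001,"y":-0.002,"z":0.04,"spin":0,"fingers":1},{"x":0.001,"y":-0.002,"z":0.08,"spin":0,"fingers":1},{"x":0.001,"y":-0.002,"z":0.115,"spin":0,"fingers":1},{"x":0.001,"y":-0.002,"z":0.14,"spin":0,"fingers":1},{"x":0.001,"y":-0.002,"z":0.15,"spin":0,"fingers":1},{"x":0.001,"y":-0.002,"z":0.15,"spin":0,"fingers":1},{"x":0.001,"y":-0.002,"z":0.15,"spin":0,"fingers":1}])

```text
time_s: 11.05
tcp_pos: [0.473, 0.3275, 0.1008]
eef_rot: [-179.9, -0.1, -6.9]
contact_force: [0.8, -0.8, -0.4]
gripper_width: 0.0874
gripper_force: 0.0
```

Call:
drive_tool(rows=[{"x":0,"y":0,"z":0,"spin":0,"fingers":0.4},{"x":0,"y":0,"z":0,"spin":0,"fingers":0.2},{"x":0,"y":0,"z":0,"spin":0,"fingers":0},{"x":0,"y":0,"z":0,"spin":0,"fingers":-0.5},{"x":0,"y":0,"z":0,"spin":0,"fingers":-0.5},{"x":0,"y":0,"z":0,"spin":0,"fingers":-0.5}], newtons=30)

```text
time_s: 11.8
tcp_pos: [0.4724, 0.3271, 0.0997]
eef_rot: [-180.0, -0.0, -6.9]
contact_force: [-1.9, -1.1, 3.6]
gripper_width: 0.0577
gripper_force: 30.0
```

Call:
drive_tool(rows=[{"x":0,"y":0,"z":-0.03,"spin":0,"fingers":-0.5},{"x":0,"y":0,"z":-0.08,"spin":0,"fingers":-0.5},{"x":0,"y":0,"z":-0.13,"spin":0,"fingers":-0.5},{"x":0.001,"y":0.02,"z":-0.15,"spin":0.05,"fingers":-0.5},{"x":0.006,"y":0.07,"z":-0.15,"spin":0.1,"fingers":-0.5},{"x":0.011,"y":0.13,"z":-0.15,"spin":0.16,"fingers":-0.5},{"x":0.016,"y":0.19,"z":-0.15,"spin":0.22,"fingers":-0.5},{"x":0.021,"y":0.25,"z":-0.15,"spin":0.28,"fingers":-0.5},{"x":0.026,"y":0.31,"z":-0.15,"spin":0.34,"fingers":-0.5},{"x":0.03,"y":0.34,"z":-0.15,"spin":0.367,"fingers":-0.5}])

```text
time_s: 13.05
tcp_pos: [0.4595, -0.0167, 0.2486]
eef_rot: [179.9, 0.1, -28.1]
contact_force: [1.0, 0.3, -4.6]
gripper_width: 0.0573
gripper_force: 30.0
```

Call:
drive_tool(rows=[{"x":0,"y":0,"z":0,"spin":0,"fingers":-0.5},{"x":0,"y":0,"z":0,"spin":0,"fingers":-0.5},{"x":0,"y":0,"z":0,"spin":0,"fingers":-0.5}])

```text
time_s: 13.42
tcp_pos: [0.4611, -0.0134, 0.2492]
eef_rot: [180.0, 0.0, -27.9]
contact_force: [0.2, -0.4, -4.9]
gripper_width: 0.0577
gripper_force: 30.0
```

```bash
python3 - <<'E'
from h import *
s=sensors.get_state();p=s["tcp_pos"];y=np.radians(s["eef_rot"][2]);d=np.array([.459,-.027])-p[:2]
print(p,s["eef_rot"],"tool dx,dy",d@[np.cos(y),np.sin(y)],d@[np.sin(y),-np.cos(y)])
c=cap("scene","pics/s6.png");c=cap("side","pics/d6.png");w=cap("wrist","pics/w6.png")
np.savez("w6.npz",T=w["T"],K=w["intrinsics"],k1=w["k1"])
im=w["pixels"];g=cv2.cvtColor(im,cv2.COLOR_RGB2HSV)
for y in range(150,330,5): print(y,''.join('R' if (g[y,x,0]<4 or g[y,x,0]>174) and g[y,x,1]>145 else ('#' if g[y,x,1]>110 and g[y,x,2]<130 else ('+' if g[y,x,1]>110 else '.')) for x in range(230,430,2)))
E
```

```text
[ 0.4610889  -0.01343497  0.24919443] [ 1.79983642e+02  3.58397057e-02 -2.78899063e+01] tool dx,dy 0.004499105170799437 0.012966559962626478
150 .................................................#++++++++++++++++++++++............................
155 .............................................++++++++++++++++++++++++++++...........................
160 ........................................#++++++++++++++++++++++++++++++++++.........................
165 ....................................++++++++++++++++++++++++++++++++++++++++........................
170 ...............................#+++++++++++++++++++++++++++++++++++++++++++++.......................
175 ...........................++++++++++++++++++++++++++++++####+++++++++++++++++......................
180 ......................#+++++++++++++++++++++++++++++++++++#####+++++++++++++++++....................
185 ..................+++++++++++++++++++++++++++++++++++++++++#####+++++++++++++++++...................
190 .............#++++++++++++++++++++++++++++++++++++++++++++++++++#+++++++++++++++++..................
195 .........+
[... 2120 characters left out ...]
RRRRRRRRRRRRRRRRRRRRRRRRRRRRRRRRRRRRRRRRRRRRRR##......................
300 ..................RRRRRRRRRRRRRRRRRRRRRRRRRRRRRRRRRRRRRRRRRRRRRRRRRRRRRRRRRRR#......................
305 .................RRRRRRRRRRRRRRRRRRRRRRRRRRRRRRRRRRRRRRRRRRRRRRRRRRRRRRRRRRRRR#.....................
310 ................RRRRRRRRRRRRRRRRRRRRRRRRRRRRRRRRRRRRRRRRRRRRRRRRRRRRRRRRRRRRRRR#....................
315 ...............#RRRRRRRRRRRRRRRRRRRRRRRRRRRRRRRRRRRRRRRRRRRRRRRRRRRRRRRRRRRRRRRR....................
320 ...............RRRRRRRRRRRRRRRRRRRRRRRRRRRRRRRRRRRRRRRRRRRRRRRRRRRRRRRRRRRRRRRRRR...................
325 ...............RRRRRRRRRRRRRRRRRRRRRRRRRRRRRRRRRRRRRRRRRRRRRRRRRRRRRRRRRRRRRRRRRR...................
```

```bash
python3 - <<'E'
import cv2,numpy as np
a=cv2.imread("pics/w6.png")[130:330,215:445];f=lambda q,k:cv2.resize(q,None,fx=k,fy=k,interpolation=cv2.INTER_CUBIC)
cv2.imwrite("pics/w6c.png",f(a,3))
E
```

```text
(no output)
```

View pics/w6c.png

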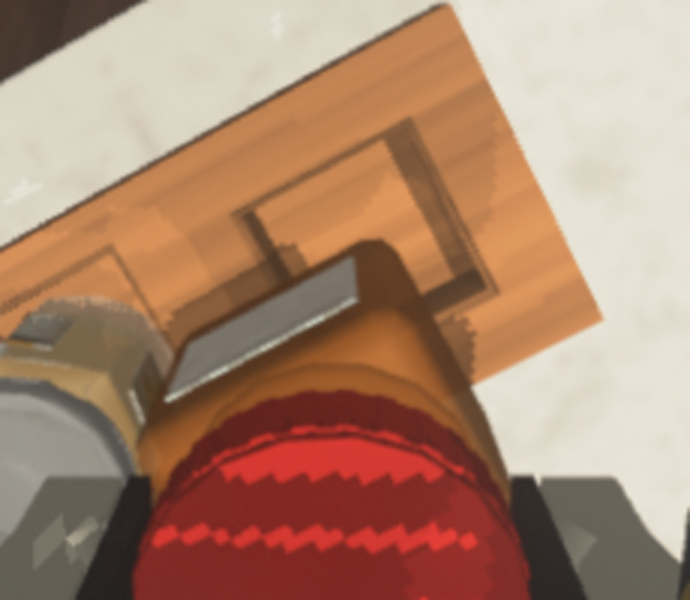

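Crop: the jar hangs level next to its pocket. The label's edge (165,400)→(358,300) runs nearly parallel to the pocket edge (238,213)→(410,120). Now compute both angles and the pocket corner positions in world.

```bash
python3 - <<'E'
from h import *
f=np.load("w6.npz");c=dict(T=f["T"],intrinsics=f["K"],k1=float(f["k1"]))
q=lambda *p:np.array(p)/3+[215,130]
def ang(ps,z):
    W=plane(c,ps,z)[:,:2];d=W[1]-W[0];return np.degrees(np.arctan2(d[1],d[0])).round(2)%180
print("label top",ang(q((165,400),(358,300)),.21),"jar base",ang(q((195,330),(345,248)),.15))
print("pocket",ang(q((238,213),(410,120)),.045),"stand",ang(q((0,248),(445,5)),.045),ang(q((445,5),(603,320)),.045))
P=plane(c,q((238,213),(410,120),(497,292)),.045)[:,:2];print(P.round(4).tolist(),np.linalg.norm(np.diff(P,axis=0),axis=1),(P[0]+P[2])/2)
S=plane(c,q((445,5),(603,320)),.045)[:,:2];print(S.round(4).tolist())
E
```

```text
label top 90.44 jar base 91.33
pocket 90.54 stand 90.08 1.1899999999999977
[[0.491, 0.0034], [0.4916, -0.0589], [0.4282, -0.0592]] [0.06229531 0.0633884 ] [ 0.45963413 -0.02790402]
[[0.5178, -0.0841], [0.403, -0.0865]]
```

Call:
drive_tool(rows=[{"x":0.0047,"y":0.0135,"z":0,"spin":0,"fingers":-0.5},{"x":0.0047,"y":0.0135,"z":0.02,"spin":0,"fingers":-0.5},{"x":0.0047,"y":0.0135,"z":0.05,"spin":0,"fingers":-0.5},{"x":0.0047,"y":0.0135,"z":0.075,"spin":0,"fingers":-0.5},{"x":0.0047,"y":0.0135,"z":0.085,"spin":0,"fingers":-0.5},{"x":0.0047,"y":0.0135,"z":0.085,"spin":0,"fingers":-0.5},{"x":0.0047,"y":0.0135,"z":0.085,"spin":0,"fingers":-0.5}])

```text
time_s: 14.45
tcp_pos: [0.4598, -0.0282, 0.1656]
eef_rot: [-179.9, -0.1, -27.9]
contact_force: [0.2, 0.3, -4.3]
gripper_width: 0.0575
gripper_force: 30.0
```

Call:
drive_tool(rows=[{"x":-0.001,"y":-0.0005,"z":0.01,"spin":0,"fingers":-0.5},{"x":-0.001,"y":-0.0005,"z":0.016,"spin":0,"fingers":-0.5},{"x":-0.001,"y":-0.0005,"z":0.021,"spin":0,"fingers":-0.5},{"x":-0.001,"y":-0.0005,"z":0.026,"spin":0,"fingers":-0.5},{"x":-0.001,"y":-0.0005,"z":0.03,"spin":0,"fingers":-0.5},{"x":-0.001,"y":-0.0005,"z":0.034,"spin":0,"fingers":-0.5},{"x":-0.001,"y":-0.0005,"z":0.034,"spin":0,"fingers":-0.5}])

```text
time_s: 15.32
tcp_pos: [0.4687, -0.0262, 0.1374]
eef_rot: [-179.4, -1.0, -27.7]
contact_force: [11.6, -4.9, 27.4]
gripper_width: 0.0579
gripper_force: 30.0
```

Caught on the rim. Back up and look again.

Call:
drive_tool(rows=[{"x":0,"y":0,"z":-0.015,"spin":0,"fingers":-0.5},{"x":0.001,"y":0.0005,"z":-0.034,"spin":0,"fingers":-0.5},{"x":0.001,"y":0.0005,"z":-0.05,"spin":0,"fingers":-0.5},{"x":0.001,"y":0.0005,"z":-0.05,"spin":0,"fingers":-0.5},{"x":0.001,"y":0.0005,"z":-0.05,"spin":0,"fingers":-0.5}])

```text
time_s: 15.95
tcp_pos: [0.4585, -0.0283, 0.1798]
eef_rot: [180.0, 0.0, -28.0]
contact_force: [-0.3, 0.5, -4.8]
gripper_width: 0.0579
gripper_force: 30.0
```

```bash
python3 - <<'E'
from h import *
s=sensors.get_state();print(s["tcp_pos"],s["eef_rot"],s["contact_force"],s["moment"])
w=cap("wrist","pics/w7.png");np.savez("w7.npz",T=w["T"],K=w["intrinsics"],k1=w["k1"])
c=cap("scene","pics/s7.png");d=cap("side","pics/d7.png")
def asc(im,x0,x1,y0,y1,sx,sy):
    g=cv2.cvtColor(im,cv2.COLOR_RGB2HSV)
    for y in range(y0,y1,sy): print(y,''.join('R' if (g[y,x,0]<5 or g[y,x,0]>174) and g[y,x,1]>140 else ('.' if g[y,x,1]<80 else ('#' if g[y,x,2]<110 else ('+' if g[y,x,2]<170 else '-'))) for x in range(x0,x1,sx)))
print("wrist");asc(w["pixels"],215,445,130,290,2,4)
print("side");asc(d["pixels"],295,370,150,275,1,2)
E
```

```text
[ 0.45854263 -0.02829834  0.17976883] [ 1.79973942e+02  4.79067110e-02 -2.79591619e+01] [-0.32316299  0.45705214 -4.75992975] [-0.05920289  0.0359907   0.02017638]
wrist
130 ####.#.###.#.......................................................................................................
134 #####..##..........................................................................................................
138 ####...............................................................#+--............................................
142 ##..............................................................++------...........................................
146 ............................................................#+-----------..........................................
150 ........................................................#+----------------.........................................
154 .....................................................#+--------------------........................................
158 .................................................#+-------------------------..........
[... 8214 characters left out ...]
.....######+++++++++++++++++++++++++++++++++++++++++........
260 .....................#####+++++++++++++++++++++++++++++++++++++++++........
262 ......................####+++++++++++++++++++++++++++++++++++++++++........
264 .......................##++++++++++++++++++++++++++++++++++++++............
266 ........................##++++++++++++++++++++++++++.......................
268 .........................#++++++++++++++...................................
270 ..........................++...............................................
272 ...........................................................................
274 ...........................................................................
```

```bash
python3 - <<'E'
from h import *
q=lambda *p:np.array(p)/3+[215,130]
for n,z,tc,ps in [("w6",.1495,(.4611,-.0134),q((195,330),(345,248),(375,240))),("w7",.080,(.4585,-.0283),np.array([(317,222),(295,234),(333,221)],float))]:
    f=np.load(n+".npz");c=dict(T=f["T"],intrinsics=f["K"],k1=float(f["k1"]))
    print(n,((plane(c,ps,z)[:,:2]-tc)*1000).round(1).tolist())
a=cv2.imread("pics/w6.png")[:,:,::-1].copy();b=cv2.imread("pics/w7.png")[:,:,::-1].copy()
# cap in both images, and gray profiles across the label/base
for im in (a,b):
    g=cv2.cvtColor(im,cv2.COLOR_RGB2GRAY)
    for x in (300,310,320): print(x,[int(v) for v in g[196:266:2,x]])
    h=cv2.cvtColor(im,cv2.COLOR_RGB2HSV);m=(cv2.inRange(h,(0,145,60),(4,255,255))|cv2.inRange(h,(174,145,60),(180,255,255)));m[:240]=0
    print("cap top row per col",[int(np.argmax(m[:,x]>0)) for x in (290,310,325,340,360)])
E
```

```text
w6 [[23.6, 22.1], [24.6, -17.6], [23.0, -24.5]]
w7 [[22.9, -6.8], [22.5, 10.7], [18.4, -16.8]]
300 [118, 109, 127, 95, 75, 73, 74, 90, 109, 110, 113, 99, 87, 91, 92, 91, 82, 61, 89, 114, 116, 115, 114, 118, 108, 139, 112, 62, 63, 72, 80, 81, 92, 96, 80]
310 [150, 150, 145, 141, 145, 147, 147, 146, 101, 103, 103, 88, 65, 62, 58, 70, 115, 117, 117, 116, 116, 112, 114, 147, 68, 63, 69, 80, 92, 84, 92, 100, 102, 70, 55]
320 [141, 143, 145, 146, 148, 151, 155, 162, 162, 159, 149, 89, 68, 108, 117, 117, 114, 115, 113, 109, 173, 88, 60, 62, 73, 89, 101, 99, 89, 98, 104, 106, 77, 57, 55]
cap top row per col [270, 263, 261, 263, 271]
300 [143, 146, 147, 139, 113, 106, 137, 147, 147, 145, 139, 140, 142, 143, 145, 146, 148, 140, 97, 94, 91, 87, 86, 86, 70, 79, 96, 96, 97, 103, 78, 51, 60, 72, 76]
310 [142, 121, 100, 125, 147, 147, 147, 140, 139, 141, 142, 145, 146, 147, 147, 101, 95, 93, 94, 91, 87, 80, 63, 93, 95, 96, 100, 119, 56, 59, 71, 77, 82, 83, 51]
320 [114, 146, 147, 147, 143, 139, 141, 142, 144, 145, 147, 149, 150, 117, 95, 94, 93, 88, 86, 64, 90, 97, 96, 95, 104, 76, 56, 67, 83, 91, 82, 92, 83, 51, 52]
cap top row per col [273, 264, 262, 264, 272]
```

The jar has tilted ~5° about the finger axis: it was held a few mm off-centre along the tool's x, so it caught the rim. I'll set it on the free table beyond the stand to level it, then re-grip at 90° to centre it.

Call:
drive_tool(rows=[{"x":0,"y":0,"z":-0.02,"spin":0,"fingers":-0.5},{"x":0.02,"y":0.04,"z":-0.02,"spin":0,"fingers":-0.5},{"x":0.04,"y":0.08,"z":-0.02,"spin":0,"fingers":-0.5},{"x":0.06,"y":0.12,"z":-0.02,"spin":0,"fingers":-0.5},{"x":0.076,"y":0.143,"z":-0.01,"spin":0,"fingers":-0.5},{"x":0.076,"y":0.143,"z":0.03,"spin":0,"fingers":-0.5},{"x":0.076,"y":0.143,"z":0.055,"spin":0,"fingers":-0.5},{"x":0.076,"y":0.143,"z":0.068,"spin":0,"fingers":-0.5},{"x":0.076,"y":0.143,"z":0.073,"spin":0,"fingers":-0.5},{"x":0.076,"y":0.143,"z":0.073,"spin":0,"fingers":-0.5}], newtons=30)

```text
time_s: 17.35
tcp_pos: [0.4596, -0.1901, 0.1079]
eef_rot: [-180.0, -0.0, -27.9]
contact_force: [-0.7, -0.0, -4.4]
gripper_width: 0.058
gripper_force: 30.0
```

Call:
drive_tool(rows=[{"x":0,"y":0,"z":0.002,"spin":0,"fingers":-0.5},{"x":0,"y":0,"z":0.004,"spin":0,"fingers":-0.5},{"x":0,"y":0,"z":0.004,"spin":0,"fingers":-0.5}], newtons=15)

```text
time_s: 17.73
tcp_pos: [0.4592, -0.1902, 0.1037]
eef_rot: [-180.0, -0.0, -27.9]
contact_force: [-0.2, -0.4, -5.2]
gripper_width: 0.0582
gripper_force: 15.0
```

Not touching yet. Go a little lower.

Call:
drive_tool(rows=[{"x":0,"y":0,"z":0.001,"spin":0,"fingers":-0.5},{"x":0,"y":0,"z":0.002,"spin":0,"fingers":-0.5},{"x":0,"y":0,"z":0.003,"spin":0,"fingers":-0.5},{"x":0,"y":0,"z":0.003,"spin":0,"fingers":-0.5}], newtons=10)

```text
time_s: 18.23
tcp_pos: [0.4591, -0.1902, 0.1004]
eef_rot: [180.0, 0.0, -27.9]
contact_force: [-0.4, -0.5, -5.1]
gripper_width: 0.0582
gripper_force: 10.0
```

Call:
drive_tool(rows=[{"x":0,"y":0,"z":0.0015,"spin":0,"fingers":-0.5},{"x":0,"y":0,"z":0.003,"spin":0,"fingers":-0.5},{"x":0,"y":0,"z":0.004,"spin":0,"fingers":-0.5},{"x":0,"y":0,"z":0.004,"spin":0,"fingers":-0.5}])

```text
time_s: 18.73
tcp_pos: [0.4601, -0.1909, 0.0983]
eef_rot: [180.0, -0.1, -27.9]
contact_force: [-3.5, -1.1, 11.5]
gripper_width: 0.058
gripper_force: 10.0
```

Contact. Open, rise a little, and spin 90° around the cap.

Call:
drive_tool(rows=[{"x":0,"y":0,"z":0,"spin":0,"fingers":0.6},{"x":0,"y":0,"z":0,"spin":0,"fingers":1},{"x":0,"y":0,"z":0,"spin":0,"fingers":1},{"x":0,"y":0,"z":-0.005,"spin":0,"fingers":1}])

```text
time_s: 19.23
tcp_pos: [0.4591, -0.1901, 0.1014]
eef_rot: [180.0, 0.0, -27.9]
contact_force: [-0.5, -0.4, 0.2]
gripper_width: 0.0867
gripper_force: 0.0
```

Call:
drive_tool(rows=[{"x":0,"y":0,"z":0,"spin":0.175,"fingers":1},{"x":0,"y":0,"z":0,"spin":0.35,"fingers":1},{"x":0,"y":0,"z":0,"spin":0.525,"fingers":1},{"x":0,"y":0,"z":0,"spin":0.7,"fingers":1},{"x":0,"y":0,"z":0,"spin":0.875,"fingers":1},{"x":0,"y":0,"z":0,"spin":1.05,"fingers":1},{"x":0,"y":0,"z":0,"spin":1.225,"fingers":1},{"x":0,"y":0,"z":0,"spin":1.4,"fingers":1},{"x":0,"y":0,"z":0,"spin":1.57,"fingers":1},{"x":0,"y":0,"z":0,"spin":1.57,"fingers":1}])

```text
time_s: 20.48
tcp_pos: [0.4594, -0.1902, 0.1018]
eef_rot: [-180.0, 0.0, -117.8]
contact_force: [-0.4, 0.6, -0.2]
gripper_width: 0.0877
gripper_force: 0.0
```

```bash
python3 - <<'E'
from h import *
s=sensors.get_state();print(s["tcp_pos"],s["eef_rot"],s["contact_force"],s["joints"][5])
w=cap("wrist","pics/w8.png");np.savez("w8.npz",T=w["T"],K=w["intrinsics"],k1=w["k1"])
h=cv2.cvtColor(w["pixels"],cv2.COLOR_RGB2HSV);m=(cv2.inRange(h,(0,145,40),(4,255,255))|cv2.inRange(h,(174,145,40),(180,255,255)))
cn=biggest(m);print(cv2.boundingRect(cn),cv2.contourArea(cn))
g=h
for y in range(150,345,5): print(y,''.join('R' if m[y,x] else ('.' if g[y,x,1]<80 else ('#' if g[y,x,2]<110 else ('+' if g[y,x,2]<170 else '-'))) for x in range(200,450,3)))
E
```

```text
[ 0.45937521 -0.19017779  0.10180917] [-1.79981201e+02  6.41146325e-03 -1.17827712e+02] [-0.42974332  0.62408811 -0.16454921] -28.03581508650912
(283, 239, 134, 97) 10476.5
150 ....................................................................................
155 ....................................................................................
160 ....................................................................................
165 ....................................................................................
170 ....................................................................................
175 ....................................................................................
180 ....................................................................................
185 ....................................................................................
190 ....................................................................................
195 ....................................................................................
200 .................................
[... 1843 characters left out ...]
.....................RRRRRRRRRRRRRRRRRRRRRRRRRRRRRRRRRRRRRRRRRRRRR...........
310 ............................RRRRRRRRRRRRRRRRRRRRRRRRRRRRRRRRRRRRRRRRRRRRR...........
315 ............................RRRRRRRRRRRRRRRRRRRRRRRRRRRRRRRRRRRRRRRRRRRRR...........
320 ............................RRRRRRRRRRRRRRRRRRRRRRRRRRRRRRRRRRRRRRRRRRRR#...........
325 .............................RRRRRRRRRRRRRRRRRRRRRRRRRRRRRRRRRRRRRRRRRRR............
330 .............................RRRRRRRRRRRRRRRRRRRRRRRRRRRRRRRRRRRRRRRRRR.............
335 ..............................#####RR#RRRRRRRRRRRRRRRRRRRRRRRRRRRRRR###.............
340 ....................................................................................
```

The cap sits ~10 mm off along +tool y (cap centre column ~350 against 325), which explains the catch. Shift 9.5 mm and squeeze to centre.

Call:
drive_tool(rows=[{"x":0,"y":0.005,"z":0,"spin":0,"fingers":1},{"x":0,"y":0.0095,"z":0.001,"spin":0,"fingers":1},{"x":0,"y":0.0095,"z":0.002,"spin":0,"fingers":0.6},{"x":0,"y":0.0095,"z":0.002,"spin":0,"fingers":0.4},{"x":0,"y":0.0095,"z":0.002,"spin":0,"fingers":0.2},{"x":0,"y":0.0095,"z":0.002,"spin":0,"fingers":0},{"x":0,"y":0.0095,"z":0.002,"spin":0,"fingers":-0.5},{"x":0,"y":0.0095,"z":0.002,"spin":0,"fingers":-0.5},{"x":0,"y":0.0095,"z":0.002,"spin":0,"fingers":-0.5}], newtons=40)

```text
time_s: 21.65
tcp_pos: [0.4507, -0.1858, 0.0995]
eef_rot: [180.0, -0.0, -117.9]
contact_force: [-1.3, -0.1, 0.3]
gripper_width: 0.0574
gripper_force: 40.0
```

```bash
python3 - <<'E'
from h import *
s=sensors.get_state();print(s["tcp_pos"],s["eef_rot"],s["contact_force"],s["gripper_width"])
w=cap("wrist","pics/w9.png");np.savez("w9.npz",T=w["T"],K=w["intrinsics"],k1=w["k1"])
g=h=cv2.cvtColor(w["pixels"],cv2.COLOR_RGB2HSV);m=(cv2.inRange(h,(0,145,40),(4,255,255))|cv2.inRange(h,(174,145,40),(180,255,255)))
for y in list(range(190,262,3))+[290,310,320]: print(y,''.join('R' if m[y,x] else ('.' if g[y,x,1]<80 else ('#' if g[y,x,2]<110 else ('+' if g[y,x,2]<170 else '-'))) for x in range(240,410,2)))
gr=cv2.cvtColor(w["pixels"],cv2.COLOR_RGB2GRAY)
for y in range(192,248,4): print(y,' '.join('%3d'%v for v in gr[y,250:394:4]))
E
```

```text
[ 0.45067742 -0.18575932  0.09953234] [ 1.79991811e+02 -2.70702481e-03 -1.17908441e+02] [-1.28916051 -0.10333001  0.25616846] 0.05735688503664456
190 .....................................................................................
193 .....................................................................................
196 ..................................................#..................................
199 .............................................########................................
202 ...........................................###########...............................
205 ........................................###############..............................
208 .....................................##################..............................
211 ...................................#####################.............................
214 ................................########################.............................
217 .............................#####################++++###............................
220 ...........................####################+++
[... 2847 characters left out ...]
  63  63  64  63  63  63  62  68  78  88  93  99 105 111 116 110  99  86  64  96 123 124 188 192 194 193 193
232 196 188 198 198 194 188 137  68  64  63  63  63  63  62  65  75  86  92  93  92 101 113 116 116 116 104  92  74 122 108 118 123 156 175 193 193
236 130 129 194 197 194 176  68  68  63  61  62  61  63  72  78  76  78  81  85  89  88  86  83  82  88 110  99  87  62 104 111 125 126 126 193 193
240 127 128 128 139 169 112  67  67  63  62  63  71  79  77  77  58  55  55  54  52  53  51  54  79  88  81  90  92  77  97  97 117 112 111 113 170
244 125 119 124 112 110  64  62  64  66  70  79  74  60  54  54  53  52  51  52  52  51  51  51  50  52  50  74  75  85  62 102 111 110 109 108 114
```

```bash
python3 - <<'E'
from h import *
f=np.load("w9.npz");c=dict(T=f["T"],intrinsics=f["K"],k1=float(f["k1"]))
p=[(326,200),(318.5,204),(311.5,208),(305,212),(298,216),(290.5,220),(284,224),(278,228)]
C=np.array([.4507,-.1858])
for z in (0,.003):
    W=plane(c,p,z)[:,:2];l=cv2.fitLine(np.float32(W),cv2.DIST_L2,0,0.01,.01).ravel();n=np.array([-l[1],l[0]])
    print(np.degrees(np.arctan2(l[1],l[0])),((l[2:]-C)@n)*1000*n, ((plane(c,[(337,196),(272,234)],z)[:,:2]-C)*1000).round(1).tolist())
E
```

```text
2.480128 [  1.43864434 -33.21471947] [[-25.3, -32.8], [26.5, -30.4]]
2.4804018 [  1.4592664  -33.68710857] [[-25.5, -33.3], [25.7, -30.9]]
```

The cap is still ~6 mm forward along tool x. Release, shift by 6 mm and re-grip. The jar's yaw is +2.5°, to be corrected on the way.

Call:
drive_tool(rows=[{"x":0,"y":0,"z":0,"spin":0,"fingers":0.6},{"x":0,"y":0,"z":0,"spin":0,"fingers":0.8},{"x":0.006,"y":0,"z":0,"spin":0,"fingers":0.8},{"x":0.006,"y":0,"z":0,"spin":0,"fingers":0.4},{"x":0.006,"y":0,"z":0,"spin":0,"fingers":0.2},{"x":0.006,"y":0,"z":0,"spin":0,"fingers":-0.5},{"x":0.006,"y":0,"z":0,"spin":0,"fingers":-0.5},{"x":0.006,"y":0,"z":0,"spin":0,"fingers":-0.5},{"x":0.006,"y":0,"z":0,"spin":0,"fingers":-0.5}], newtons=40)

```text
time_s: 22.82
tcp_pos: [0.4478, -0.191, 0.0996]
eef_rot: [180.0, -0.0, -117.9]
contact_force: [-0.9, -0.6, 1.7]
gripper_width: 0.058
gripper_force: 40.0
```

```bash
cat > jar.py <<'E'
from h import *
import sys
def jar(name):
    s=sensors.get_state();print(s["tcp_pos"],s["eef_rot"],s["contact_force"],s["gripper_width"])
    w=cap("wrist","pics/%s.png"%name);np.savez(name+".npz",T=w["T"],K=w["intrinsics"],k1=w["k1"])
    h=cv2.cvtColor(w["pixels"],cv2.COLOR_RGB2HSV);m=(cv2.inRange(h,(0,145,40),(4,255,255))|cv2.inRange(h,(174,145,40),(180,255,255)));m[:200]=0
    print("cap top row",[int(np.argmax(m[:,x]>0)) for x in (300,315,325,335,350)],"cols at 300",np.where(m[300])[0][[0,-1]])
    gr=cv2.cvtColor(w["pixels"],cv2.COLOR_RGB2GRAY)
    for y in range(192,240,4): print(y,' '.join('%3d'%v for v in gr[y,250:394:4]))
jar(sys.argv[1])
E
python3 jar.py w10
```

```text
[ 0.44781296 -0.19102506  0.09955736] [ 1.79988294e+02 -5.30239946e-03 -1.17900688e+02] [-0.85616706 -0.56734502  1.70358479] 0.057973682740024256
cap top row [257, 253, 252, 253, 257] cols at 300 [264 387]
192 193 193 195 195 195 195 195 193 194 196 197 196 196 195 195 196 195 195 196 197 197 195 194 195 195 192 192 195 195 195 195 192 191 191 194 196
196 193 194 195 195 196 195 195 193 191 193 196 196 196 196 197 196 195 195 196 197 196 193 190 193 195 195 195 195 195 193 193 191 192 193 195 195
200 194 196 195 197 195 195 196 194 190 191 193 195 195 196 196 194 195 195 195 196 196 193 192 194 194 194 195 196 194 191 193 192 192 194 195 195
204 194 194 194 194 193 193 195 195 192 191 191 194 194 194 195 195 195 194 194 195 196 172 150 160 194 194 195 196 195 194 195 194 192 195 195 195
208 194 195 195 193 191 193 194 195 193 192 193 195 195 195 196 195 195 195 195 179  84  66  63  63  93 174 195 194 194 194 196 195 193 195 195 193
212 193 196 194 192 191 192 193 195 195 195 196 195 195 196 197 197 196 192 105  68  65  64  64  62  62 120 172 195 192 191 194 195 195 194 194 192
216 1
[... 182 characters left out ...]
 196 196 197 196 196 167  71  65  64  64  63  63  64  63  62  60  64 112 127 125 190 192 194 195 193 191 192
224 194 195 195 196 191 186 192 197 197 196 197 198 183  74  66  62  63  62  63  63  64  63  63  60  61  59  87 126 126 171 195 194 194 194 190 190
228 193 195 196 196 193 193 195 199 198 197 195 100  65  63  63  63  63  62  63  62  63  66  75  79  79  61 106 103 125 126 195 195 194 194 192 192
232 192 195 196 195 193 194 196 197 196 121  66  63  63  63  62  62  63  62  61  64  73  84  91  94  91  80  77  88 116 122 154 194 194 194 193 193
236 127 131 155 197 193 190 193 149  67  63  63  62  62  62  61  62  63  62  72  81  89  96 102 107 103  92  71 139  84 109 110 184 192 192 189 192
```

```bash
python3 - <<'E'
from h import *
f=np.load("w10.npz");c=dict(T=f["T"],intrinsics=f["K"],k1=float(f["k1"]))
p=[(321.5,212),(314,216),(306.5,220),(300,224),(293.5,228),(286,232),(278.5,236)]
C=np.array([.4478,-.1910])
W=plane(c,p,0)[:,:2];l=cv2.fitLine(np.float32(W),cv2.DIST_L2,0,0.01,.01).ravel();n=np.array([-l[1],l[0]])
print(np.degrees(np.arctan2(l[1],l[0])),((l[2:]-C)@n)*1000*n, ((plane(c,[(338,204)],0)[:,:2]-C)*1000).round(1).tolist())
E
```

```text
2.013636 [  0.97688395 -27.78470431] [[-23.4, -27.8]]
```

Well centred now. Carry it to the narrow pocket.

Call:
drive_tool(rows=[{"x":0,"y":0,"z":-0.02,"spin":0,"fingers":-0.5},{"x":0,"y":0,"z":-0.06,"spin":0,"fingers":-0.5},{"x":-0.01,"y":0.005,"z":-0.08,"spin":0.01,"fingers":-0.5},{"x":-0.05,"y":0.022,"z":-0.08,"spin":0.03,"fingers":-0.5},{"x":-0.1,"y":0.044,"z":-0.08,"spin":0.03,"fingers":-0.5},{"x":-0.135,"y":0.06,"z":-0.08,"spin":0.03,"fingers":-0.5},{"x":-0.15,"y":0.0667,"z":-0.08,"spin":0.03,"fingers":-0.5},{"x":-0.15,"y":0.0667,"z":-0.07,"spin":0.03,"fingers":-0.5},{"x":-0.15,"y":0.0667,"z":-0.07,"spin":0.03,"fingers":-0.5},{"x":-0.15,"y":0.0667,"z":-0.07,"spin":0.03,"fingers":-0.5}], newtons=45)

```text
time_s: 24.12
tcp_pos: [0.4589, -0.0281, 0.1692]
eef_rot: [180.0, -0.0, -119.7]
contact_force: [-1.0, -0.6, -4.4]
gripper_width: 0.0574
gripper_force: 45.0
```

```bash
python3 jar.py w11
```

```text
[ 0.45891745 -0.02814969  0.169245  ] [ 1.79966688e+02 -4.69486343e-02 -1.19688566e+02] [-1.02444195 -0.6301491  -4.40614242] 0.05739513540504397
cap top row [257, 253, 252, 253, 257] cols at 300 [263 388]
192 223 223 141 100 144 141 141 148 147 150 152 154 158 151 151 154 157 162 161 162 163 132 107 116 154 163 156 151 140 142 139 141 148 153 162 222
196 204  85 145 145 144 145 138 143 148 148 150 153 155 157 148 152 155 159 162 153 109 106  85 106 118 161 160 153 144 142 141 138 143 149 149 221
200 120 140 146 148 144 144 142 138 145 146 149 151 154 157 152 149 152 153 111 118  99  99 128 129 117 145 162 155 151 140 142 139 140 148 152 160
204 151 138 142 148 147 142 145 138 141 148 146 149 153 155 157 147 115 112  97  98 132  72  68  96  85  99 154 160 153 145 141 139 137 142 148 150
208 157 142 139 143 147 146 145 144 137 144 147 147 150 153 136 109  96  89 118  77  68  67  64  62  72  84  97 131 156 150 140 140 138 139 146 151
212 157 155 138 140 146 148 144 144 140 138 146 146 143 108 108  97 113  86  66  68  65  64  62  62  58  83  84 105 126 151 146 140 140 137 140 149
216 15
[... 181 characters left out ...]
 124 102  91  95 121  70  67  66  64  63  64  64  65  64  62  60  80  81  82 102 108 102 145 139 139 136 139
224 149 150 155 154 137 138 145 137 107  95  95 117  74  68  67  64  63  64  63  63  62  65  69  71  63  60  92  84  85 106 104 124 138 140 138 137
228 149 147 151 147 144 133 110  89  78  89  86  68  67  65  63  63  63  64  63  64  71  84  95  96  88  66 135  80  82  99 106 101 145 138 139 132
232 145 148 147 105 104  81  63  61  61  65  65  64  65  63  64  64  63  64  70  81  94 103 110 113 104  87  78  98  83  81 105 104 134 137 129 128
236 141 147 142 100 100  86  72  62  61  62  63  64  64  63  64  64  67  79  92 102 107 115 121 127 114  99  72 163  81  83  91  95  90 104 126 129
```

```bash
python3 - <<'E'
from h import *
f=np.load("w11.npz");c=dict(T=f["T"],intrinsics=f["K"],k1=float(f["k1"]))
def L(p,z):
    W=plane(c,p,z)[:,:2];l=cv2.fitLine(np.float32(W),cv2.DIST_L2,0,0.01,.01).ravel();return np.degrees(np.arctan2(l[1],l[0])).round(2),W.mean(0).round(4)
print("pocket -y",L([(314,204),(308,208),(301,212),(293.5,216),(287,220),(280.5,224),(274,228)],.045))
print("pocket -x",L([(355,204),(360,208),(364,212),(368,216),(372,220),(376,224)],.045))
print("jar -y",L([(318,212),(312,216),(305,220),(298,224),(292,228)],.0697))
print("jar T",plane(c,[(338,204)],.0697), "jar right -x edge pts",plane(c,[(350,212),(353.5,224)],.0697))
E
```

```text
pocket -y (np.float32(1.12), array([ 0.4694, -0.059 ]))
pocket -x (np.float32(-73.26), array([ 0.4217, -0.0336]))
jar -y (np.float32(1.92), array([ 0.4596, -0.0567]))
jar T [[ 0.43461229 -0.05517746  0.0697    ]] jar right -x edge pts [[ 0.43021188 -0.04635724  0.0697    ]
 [ 0.43212596 -0.03781373  0.0697    ]]
```

Call:
drive_tool(rows=[{"x":-0.001,"y":0.0003,"z":0.01,"spin":0,"fingers":-0.5},{"x":-0.001,"y":0.0003,"z":0.018,"spin":0,"fingers":-0.5},{"x":-0.001,"y":0.0003,"z":0.023,"spin":0,"fingers":-0.5},{"x":-0.001,"y":0.0003,"z":0.027,"spin":0,"fingers":-0.5},{"x":-0.001,"y":0.0003,"z":0.03,"spin":0,"fingers":-0.5},{"x":-0.001,"y":0.0003,"z":0.03,"spin":0,"fingers":-0.5}])

```text
time_s: 24.92
tcp_pos: [0.4594, -0.0263, 0.1394]
eef_rot: [180.0, -0.0, -119.6]
contact_force: [-0.4, 0.3, -5.1]
gripper_width: 0.0576
gripper_force: 45.0
```

Bottom ~5 mm inside the mouth with no contact. Continue.

Call:
drive_tool(rows=[{"x":0,"y":0,"z":0.004,"spin":0,"fingers":-0.5},{"x":0,"y":0,"z":0.008,"spin":0,"fingers":-0.5},{"x":0,"y":0,"z":0.012,"spin":0,"fingers":-0.5},{"x":0,"y":0,"z":0.016,"spin":0,"fingers":-0.5},{"x":0,"y":0,"z":0.016,"spin":0,"fingers":-0.5}])

```text
time_s: 25.55
tcp_pos: [0.4592, -0.0264, 0.1232]
eef_rot: [180.0, -0.0, -119.6]
contact_force: [0.2, 0.9, -5.6]
gripper_width: 0.0571
gripper_force: 45.0
```

Call:
drive_tool(rows=[{"x":0,"y":0,"z":0.004,"spin":0,"fingers":-0.5},{"x":0,"y":0,"z":0.008,"spin":0,"fingers":-0.5},{"x":0,"y":0,"z":0.011,"spin":0,"fingers":-0.5},{"x":0,"y":0,"z":0.013,"spin":0,"fingers":-0.5},{"x":0,"y":0,"z":0.014,"spin":0,"fingers":-0.5},{"x":0,"y":0,"z":0.014,"spin":0,"fingers":-0.5}])

```text
time_s: 26.3
tcp_pos: [0.4597, -0.0263, 0.1098]
eef_rot: [-180.0, 0.0, -119.6]
contact_force: [-0.0, -0.4, -3.2]
gripper_width: 0.0575
gripper_force: 45.0
```

Call:
drive_tool(rows=[{"x":0,"y":0,"z":0.0006,"spin":0,"fingers":-0.5},{"x":0,"y":0,"z":0.0006,"spin":0,"fingers":0.5},{"x":0,"y":0,"z":0.0006,"spin":0,"fingers":0.7},{"x":0,"y":0,"z":0.0006,"spin":0,"fingers":0.7},{"x":0,"y":0,"z":0,"spin":0,"fingers":0.4},{"x":0,"y":0,"z":0,"spin":0,"fingers":0.2},{"x":0,"y":0,"z":0,"spin":0,"fingers":-0.5},{"x":0,"y":0,"z":0,"spin":0,"fingers":-0.5},{"x":0,"y":0,"z":0,"spin":0,"fingers":-0.5},{"x":0,"y":0,"z":0,"spin":0,"fingers":-0.5}], newtons=60)

```text
time_s: 27.55
tcp_pos: [0.4595, -0.0262, 0.1096]
eef_rot: [-180.0, 0.0, -119.6]
contact_force: [-0.2, 0.3, 0.6]
gripper_width: 0.0573
gripper_force: 60.0
```

```bash
python3 jar.py w12 | head -2; python3 - <<'E'
from h import *
s=sensors.get_state();print(s["moment"],s["joints"])
# honey check
c=cap("scene","pics/s12.png");cap("side","pics/d12.png")
E
```

```text
[ 0.45945338 -0.02622632  0.10960559] [-1.79998096e+02  3.74161646e-03 -1.19620117e+02] [-0.22417932  0.29433014  0.63324916] 0.057293126607755346
cap top row [257, 253, 252, 252, 256] cols at 300 [262 388]
[0.2472765  0.09410003 0.05487299] [ 2.13623389e+01  8.41263422e+00 -3.61526492e+01 -1.92495677e-03
 -4.54342977e+01 -5.09816450e+01]
```

Call:
drive_tool(rows=[{"x":0,"y":0,"z":0,"spin":-0.08,"fingers":-0.5},{"x":0,"y":0,"z":0,"spin":-0.16,"fingers":-0.5},{"x":0,"y":0,"z":0,"spin":-0.25,"fingers":-0.5},{"x":0,"y":0,"z":0,"spin":-0.34,"fingers":-0.5},{"x":0,"y":0,"z":0,"spin":-0.43,"fingers":-0.5},{"x":0,"y":0,"z":0,"spin":-0.52,"fingers":-0.5}])

```text
time_s: 28.45
tcp_pos: [0.459, -0.0263, 0.1098]
eef_rot: [180.0, 0.0, -89.7]
contact_force: [-3.7, 1.7, 5.7]
gripper_width: 0.0575
gripper_force: 60.0
```

```bash
python3 jar.py w13; python3 -c "
from h import *
print(sensors.get_state()['moment'])"
```

```text
[ 0.45903452 -0.02627122  0.10978372] [ 1.79968330e+02  9.44510361e-03 -8.97071349e+01] [-3.6782665   1.71556877  5.7393624 ] 0.057496842525892766
cap top row [257, 253, 252, 253, 257] cols at 300 [263 388]
192 154 152 155 161 156 140 142 147 150 148 145 147 141 142 148 149 150 153 156 156 160 151 153 156 159 162 165 164 162 155 157 156 153 159 164 162
196 152 152 155 160 156 140 141 147 150 147 146 146 141 142 149 148 150 153 156 158 159 151 153 156 159 163 164 164 162 155 157 155 153 159 164 161
200 153 151 155 159 157 140 140 147 150 147 146 147 141 141 148 148 149 152 156 157 159 151 153 155 159 162 163 164 161 154 155 155 152 159 164 160
204 152 151 154 160 158 140 141 146 150 147 146 146 140 141 148 147 149 152 155 156 158 150 152 155 157 162 164 164 160 155 156 154 151 159 164 160
208 151 151 153 159 158 140 139 146 150 148 146 146 141 140 147 148 149 151 155 157 158 150 152 155 157 162 163 163 159 154 156 153 151 159 164 159
212 152 151 153 158 159 141 140 145 150 148 145 146 142 140 147 147 149 152 156 156 158 150 151 154 157 162 164 164 162 158 154 152 150 160 164 158
216 1
[... 220 characters left out ...]
19 115 115 110 111 111 113 115 116 114 115 111 107 106 104 149 156 146
224 140 140 142 156 157 106  86  83  92  84  86  83  80  79  80  80  80  78  76  75  74  74  76  75  74  74  73  72  72  69  68  96 110 148 152 145
228 140 140 142 146 147 104  68  57  66  71  67  66  65  65  66  65  65  64  64  64  64  63  65  64  65  64  64  65  66  63  61  97 109 148 152 143
232 140 140 141 146 147 100  71  59  66  70  67  66  66  65  66  65  65  66  65  64  64  65  64  66  65  64  64  64  65  64  61  99 110 149 150 143
236 139 140 141 145 148 100  77  63  67  71  66  66  66  66  64  65  66  66  65  65  63  64  64  65  63  64  64  65  64  64  63 100 111 149 150 142
[ 0.64201945  1.2879231  -0.26970612]
```

The jar stays square in the pocket while the cap turns. Continue to 57° in all.

Call:
drive_tool(rows=[{"x":0,"y":0,"z":0,"spin":-0.09,"fingers":-0.5},{"x":0,"y":0,"z":0,"spin":-0.18,"fingers":-0.5},{"x":0,"y":0,"z":0,"spin":-0.27,"fingers":-0.5},{"x":0,"y":0,"z":0,"spin":-0.35,"fingers":-0.5},{"x":0,"y":0,"z":0,"spin":-0.42,"fingers":-0.5},{"x":0,"y":0,"z":0,"spin":-0.475,"fingers":-0.5},{"x":0,"y":0,"z":0,"spin":-0.475,"fingers":-0.5},{"x":0,"y":0,"z":0,"spin":-0.475,"fingers":-0.5}])

```text
time_s: 29.5
tcp_pos: [0.4588, -0.0264, 0.1098]
eef_rot: [179.9, 0.0, -62.7]
contact_force: [-4.8, 2.4, 7.6]
gripper_width: 0.0572
gripper_force: 60.0
```

```bash
python3 jar.py w14; python3 -c "
from h import *
s=sensors.get_state();print(s['moment'],s['contact_force'])"
```

```text
[ 0.45875012 -0.02636495  0.10981114] [ 1.79945703e+02  2.65656017e-02 -6.26519609e+01] [-4.77782853  2.40602801  7.60468504] 0.05719174824835369
cap top row [257, 253, 252, 253, 257] cols at 300 [262 388]
192 218 164 147 148 148 148 143 142 145 156 156 161 163 160 145 144 148 152 153 143 146 143 143 137 149 147 152 149 157 157 161 161 157 154  97  84
196 217 145 147 149 148 147 140 144 146 153 158 162 163 150 143 147 151 153 152 139 138 137 131 137 142 141 142 145 147 149 150 148 145 147 150 149
200 184 147 148 147 148 143 141 145 145 145 157 162 150 143 144 148 153 153 150 139 138 134 134 139 141 141 144 145 148 149 152 143 146 147 151 155
204 144 146 148 147 147 140 144 145 145 147 151 158 108 105 128 147 152 151 147 137 135 130 137 142 141 142 144 146 148 150 146 144 147 149 151 155
208 145 148 147 147 142 140 145 144 145 149 152 124  98  89  95 104 122 139 139 138 133 133 140 141 139 142 146 148 150 149 143 145 147 150 154 156
212 146 147 146 146 141 144 144 143 146 151 151 101  95  69  68  68  94 102 114 135 131 137 142 139 142 144 147 149 150 144 144 145 148 152 155 156
216 14
[... 257 characters left out ...]
 143 142 145 148 151 154 155 155
224 147 147 144 141 143 145 144 148 150 127 100 101  70  67  67  68  68  67  67  67  67  68  94 105 120 146 149 146 141 143 146 148 152 155 155 155
228 147 147 140 143 144 143 146 150 143 101  95 115  65  88  86  82  72  68  68  67  67  67  66  66  98 109 123 141 142 144 147 150 154 155 155 148
232 146 144 141 143 144 145 148 149 124 100  96 163  90 106 107 104  95  84  73  67  67  67  65  65  66  67  95 106 119 145 148 152 155 153 152 145
236 142 141 142 144 143 145 149 143 102  94 132  78 108 116 121 116 110 105  98  85  74  67  66  65  65  67  66  66  99 113 125 153 153 154 154 146
[ 0.67672826  1.76153363 -0.32120663] [-5.41190805  1.47289466  7.10674191]
```

Turned 57° with the jar still square. Now lift straight, gently at first, watching the force.

Call:
drive_tool(rows=[{"x":0,"y":0,"z":-0.001,"spin":0,"fingers":-0.5},{"x":0,"y":0,"z":-0.002,"spin":0,"fingers":-0.5},{"x":0,"y":0,"z":-0.003,"spin":0,"fingers":-0.5},{"x":0,"y":0,"z":-0.004,"spin":0,"fingers":-0.5},{"x":0,"y":0,"z":-0.004,"spin":0,"fingers":-0.5}])

```text
time_s: 30.18
tcp_pos: [0.4596, -0.0263, 0.1137]
eef_rot: [-180.0, -0.0, -62.6]
contact_force: [-0.7, -0.3, -0.8]
gripper_width: 0.0573
gripper_force: 60.0
```

```bash
python3 jar.py w15; python3 -c "
from h import *
s=sensors.get_state();print(s['moment'],s['contact_force'])"
```

```text
[ 0.45963101 -0.02625058  0.11365118] [-1.79981424e+02 -7.04127631e-03 -6.26107933e+01] [-0.66608732 -0.32285956 -0.77586977] 0.05727747233459138
cap top row [257, 253, 252, 252, 257] cols at 300 [262 388]
192 218 219 147 148 149 148 148 140 145 157 156 159 163 164 151 145 149 153 153 149 140 148 138 133 144 143 149 144 150 150 154 155 151 149 117  86
196 218 203 147 149 148 148 145 143 146 146 156 161 163 160 145 145 150 155 153 139 139 139 133 137 142 143 143 145 148 150 152 150 145 148 150 153
200 218 148 148 149 147 149 141 144 146 145 157 163 162 138 144 147 151 153 149 139 139 136 134 139 143 141 143 146 148 150 153 144 147 148 152 154
204 211 146 148 148 148 145 142 146 145 145 149 153 130 100 102 128 143 147 139 139 138 132 136 142 141 142 145 147 149 151 148 144 147 149 152 156
208 150 147 149 147 148 141 145 146 144 147 152 151 102  95  70  99 107 128 139 139 135 132 140 142 141 143 146 148 149 150 144 146 147 151 154 157
212 146 148 148 147 145 142 145 145 146 149 153 124  99  86  68  68  71  97 104 125 131 135 142 141 142 145 147 149 151 146 143 146 149 152 156 157
216 14
[... 257 characters left out ...]
 145 143 145 148 152 155 156 156
224 149 147 148 142 144 145 143 147 152 146 102  95 110  67  69  68  68  69  69  68  67  68  69 104 104 130 149 149 142 144 146 149 153 157 156 155
228 148 147 146 142 145 146 145 149 150 117  99 100  90  81  96  94  86  74  67  68  66  68  67  67  70 107 103 129 143 145 148 151 155 156 156 149
232 148 148 143 144 144 143 146 151 142 102  94 128  78 105 111 112 106  98  86  75  68  68  66  65  66  67  71 105 103 132 149 154 155 155 154 146
236 144 140 142 144 145 145 148 150 118 100 103 146  97 115 125 123 119 114 108  99  88  76  67  66  66  67  66  66  70 112 108 140 153 154 157 148
[-0.03969349  0.00609278  0.04538795] [ 0.84042855  0.11631639 -0.2724409 ]
```

The cap is free: only its own weight remains. Lift on to ~18 mm clear of the rim.

Call:
drive_tool(rows=[{"x":0,"y":0,"z":-0.004,"spin":0,"fingers":-0.5},{"x":0,"y":0,"z":-0.009,"spin":0,"fingers":-0.5},{"x":0,"y":0,"z":-0.014,"spin":0,"fingers":-0.5},{"x":0,"y":0,"z":-0.019,"spin":0,"fingers":-0.5},{"x":0,"y":0,"z":-0.024,"spin":0,"fingers":-0.5},{"x":0,"y":0,"z":-0.028,"spin":0,"fingers":-0.5},{"x":0,"y":0,"z":-0.029,"spin":0,"fingers":-0.5},{"x":0,"y":0,"z":-0.029,"spin":0,"fingers":-0.5},{"x":0,"y":0,"z":-0.029,"spin":0,"fingers":-0.5}])

```text
time_s: 31.35
tcp_pos: [0.4593, -0.0263, 0.1424]
eef_rot: [180.0, 0.0, -62.6]
contact_force: [1.4, -0.3, -0.0]
gripper_width: 0.057
gripper_force: 60.0
```

```bash
python3 jar.py w16; python3 - <<'E'
from h import *
s=sensors.get_state();print(s['moment'],s['contact_force'])
w=cv2.imread("pics/w16.png")
g=cv2.cvtColor(w,cv2.COLOR_BGR2HSV)
for y in range(180,330,5): print(y,''.join('R' if (g[y,x,0]<5 or g[y,x,0]>174) and g[y,x,1]>140 else ('.' if g[y,x,1]<80 else ('#' if g[y,x,2]<110 else ('+' if g[y,x,2]<170 else '-'))) for x in range(120,450,3)))
c=cap("scene","pics/s16.png");d=cap("side","pics/d16.png")
for n,k in (("scene",c),("side",d)):
    T=k["T"]
    for nm,P in dict(cap=(.4596,-.0263,.137),mouth=(.4596,-.0263,.110),honeytop=(.4585,.087,.112)).items():
        q=T[:3,:3].T@(np.array(P)-T[:3,3]);u=k["intrinsics"]@[q[0]/-q[2],-q[1]/-q[2],1];print(n,nm,u[:2].round())
E
```

```text
[ 0.4593129  -0.02628536  0.14238888] [ 1.79981429e+02  5.31592171e-03 -6.26154037e+01] [ 1.40275399 -0.26646406 -0.01744097] 0.05704126182022469
cap top row [255, 252, 251, 251, 255] cols at 300 [263 387]
192 217 218 220 148 150 150 149 144 145 152 156 158 156 136 140 138 142 145 142 141 140 135 139 145 142 146 148 150 153 150 148 151 153 157 160 156
196 218 218 204 148 151 148 149 143 147 147 148 153 153 104 102 106 142 145 140 141 138 135 142 144 143 147 149 152 154 146 148 150 155 158 160 159
200 217 219 151 149 150 150 145 146 147 147 150 154 131 100  78  76 104 108 139 140 133 138 144 142 145 148 150 152 149 146 148 152 156 159 159 157
204 215 210 148 151 149 150 144 146 146 147 153 154 104  96  71  69  70  76 101 102 132 142 143 144 146 149 150 153 145 147 150 154 157 160 159 152
208 215 153 148 151 148 146 145 147 146 150 154 132 101 106  68  70  71  70  70  76 104 113 139 145 148 150 152 147 145 148 150 156 159 158 155 150
212 213 148 151 149 150 143 146 147 146 152 153 105  97  89  69  71  71  70  71  70  69  77 106 111 146 151 152 144 147 149 153 158 158 158 149 150
216 16
[... 3850 characters left out ...]
.................++++.............RRRRRRRRRRRRRRRRRRRRRRRRRRRRRRRRRRRRRRRRRRRR...................
310 ..............................+++.............#RRRRRRRRRRRRRRRRRRRRRRRRRRRRRRRRRRRRRRRRRRRR...................
315 ..............................+...............#RRRRRRRRRRRRRRRRRRRRRRRRRRRRRRRRRRRRRRRRRRRR...................
320 ..............................................RRRRRRRRRRRRRRRRRRRRRRRRRRRRRRRRRRRRRRRRRRRRR...................
325 .........................#####................RRRRRRRRRRRRRRRRRRRRRRRRRRRRRRRRRRRRRRRRRRRRR.................##
scene cap [315. 213.]
scene mouth [315. 221.]
scene honeytop [293. 242.]
side cap [334. 212.]
side mouth [334. 221.]
side honeytop [323. 201.]
```

The jar stayed seated in its pocket while the cap rose level with it, and the wrist carries only the cap's weight. Hand in.

```bash
python3 -c "
from plant import r
print(r.close_job())"
```

```text
the job is handed in; nothing more can be done
None
```

I handed the job in at about 31 s: honey in the wide pocket, jam in the narrow one, and the cap turned about 57°, lifted straight off and held level about 18 mm above the rim. The jam jar first caught the pocket rim, so I re-levelled it on the table before seating it; the verdict was not reported.

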